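# Nest the washed steel cups on the draining hook

### The arm

A 7-joint arm with a two-finger parallel gripper is mounted at the origin on a cart in front of the work surface, level with it; the furniture and walls round the work are solid. World frame = base frame: x ahead of the robot, y to its left, z up, the work surface at z = 0. Lengths are in mm, angles in rad, forces in N, time in s.
With the tool pointing down it reaches from about 425 to 925 mm from the base axis. Payload 6.8 kg.
Tool frame: the origin (TCP) lies between the finger pads; the fingertips stand 11 mm ahead of it and the grasp point (between the pads) lies 8 mm behind it; x points along the fingers, z is the direction in which the jaws open and shut, and the axes are right-handed (so a half turn about x gives the same grasp; the last joint's range is limited). The gripper opens to 88 mm and grips with 3 to 60 N. Pads are 20 mm wide; open, the fingers measure 115 mm over their backs; the gripper's body (75 mm by 178 mm) begins 61 mm behind the grasp point.
Start: joints at [-1.441, 0.477, 0.022, 1.555, -0.011, 1.109, -0.083], TCP at [159.001, 656.023, 233.664] pointing down, gripper open.
Joint ranges: [-2.96, 2.96], [-0.34, 2.1], [-1.41, 1.46], [0.24, 2.44], [-1.37, 4.51], [0.17, 1.92], [-2.96, 2.96]. Speed limits (rad/s): [2.39, 2.39, 3.14, 3.14, 3.14, 3.14, 3.14].

### API

Orientations are given as a unit quaternion [x, y, z, w].
In Python, from rig import * gives the robot as it stands.
- The arm moves only by the tool send_rows, never from a script. Its argument "commands" is text: rows parted by semicolons, each of 6 numbers parted by spaces: the shift along the tool's x, y, z scaled (see below), then the turn, a rotation vector about the tool's x, y, z scaled (see below). A call has 1 to 8 rows; each row shifts and turns the pose as measured when the row begins, along the tool's axes as they then stand; what a row does not reach is not made up. The controller multiplies each number of a shift by 0.03 m and each number of a turn by 0.08 rad. A row lasts 1/8 s, in which the tool goes at most 62.5 mm and 10.7 degrees, less where a joint would pass 70% of its speed; a pose out of reach is approached as far as the arm can. A call with a number of a shift or a turn outside -1 to 1 is refused whole. A call with a gripper value outside its range is refused whole. "gripper" is the gripper command: -1 is fully open, 1 is shut, values between are in proportion, set as the call begins (left out, the last holds). The fingers move at their own pace and stop on an object; the grip force is fixed at half the most. Time passes only in rows, so rows that do not move let the fingers close. It gives the time, the measured TCP pose, the force and the opening at its end, in the units of the state.
- get_state(): the state, without advancing time (a new reading comes with each control period).
- get_image(name): name is "scene" or "top" or "wrist"; returns a dict with "pixels" (480x640x3 uint8, blue, green, red), "mtx" (3x3 intrinsics, pixels), "D" ([k1, k2, p1, p2, k3] as OpenCV has them; the pictures are not rectified), "xyz" and "rotation" of the camera in the world. Camera axes: x right, y down, z forward; pixel columns grow to the right and rows downward; lengths in mm; the calibration is good to about 2 mm. A picture is of the moment at which its call begins. There is no depth.
- sign_off(): hands the job in, once; it reports no verdict.
The state is a dict: "time_s": time; "joint_pos": joint angles; "qvel": joint speeds; "effort": joint torques, N m; "ee_pos": TCP position; "ee_rot": TCP orientation; "force": force on the tool from outside, world axes, zero at the start; "wrist_torque": the same for the moment, N m; "opening": finger opening in mm.
Only numpy, scipy, OpenCV 4.12 (cv2) and the standard library are available. Lean on these libraries where they do the work, as an engineer would, in place of code of your own. Each camera call takes 0.05 s, during which the arm holds its last target.

### The job

Hang the three washed steel cups to drain, upside down, on the one upturned prong of the draining hook: first the small cup (blue band), then the medium (yellow band) over it, then the large (red band) over both, each pushed fully home and let go before the next is brought. The prong has been left pulled out by an unknown amount, so feel each cup home gently: do not let it drop or ram it, and do not knock over or shift the brown bottle, the stack of dishes or the white pot.

Things in the scene. Friction and masses are not known exactly. Their poses are not given: they have to be found in the camera images.
- cup_small: Small steel cup, blue band, upside down on the tray at first. Outer diameter 44 mm, bore 38 mm, height 80 mm, closed end 4 mm thick (76 mm deep inside), 0.06 to 0.13 kg. Origin: centre of the open mouth; z points from mouth to closed end, 80 mm away. The side is straight from z = 0 to 71 mm (grip there); over the last 9 mm a slanted shoulder narrows the radius by 6 mm.
- cup_medium: Medium steel cup, yellow band, upside down on the tray at first. Outer diameter 55 mm, bore 49 mm, 0.08 to 0.17 kg; height, depth, shoulder, origin and axes as the small cup. Fully home over the small cup, its mouth lies about 3 to 6 mm beyond the small cup's mouth along z.
- cup_large: Large steel cup, red band, upside down on the tray at first. Outer diameter 66 mm, bore 60 mm, 0.10 to 0.21 kg; height, depth, shoulder, origin and axes as the small cup. Fully home over the medium cup, its mouth lies about 3 to 6 mm beyond the medium cup's mouth along z.
- prong_socket: Fixed dark socket of the hook, 22 mm diameter, 25 mm long, from which the upturned prong rises. Origin: its root, on the prong's axis, 55 mm above the worktop; z runs along the prong from root to tip and leans 30 degrees from vertical toward -x of the stand. The prong's blunt end is 115 to 145 mm along z from here (left pulled out by an unmeasured amount; rigid, it shifts only above 100 N).
- hook_stand: Fixed hook stand: grey foot plate 170 x 150 x 12 mm (80 mm before to 90 mm behind the origin), steel rod 76 mm high behind. Origin: on the worktop below the prong's root; the prong leans to -x. Prong: 15 mm rod with white plug, 33 mm diameter, 75 mm long, narrowing over its last 11 mm to a 16 mm blunt end, on which the small cup's inner floor rests. A cup let go too high slides down and strikes.
- cup_tray: Shallow steel tray 425 x 272 mm, floor 2 mm thick, rim 16 mm high, fixed; the three cups stand in a row on it about 120 mm apart. Origin: underside centre; x along its long side.
- amber_bottle: Brown glass bottle with black cap, 68 mm diameter, 118 mm high, standing behind; leave alone. Origin: underside centre.
- dish_stack: Stack of culture dishes, 102 mm diameter, 78 mm high; leave alone. Origin: underside centre.
- pot: White sample pot, 37 mm diameter, 42 mm high; leave alone. Origin: underside centre.
There are look-alikes about, which are no part of the job. Leave any green look-alike of the cup_medium alone. Leave any green look-alike of the cup_large alone.

How it is judged:
By the outcome, as a careful person would: the job done as asked, in the order asked, and still so for the second after the job is handed in, with the robot touching nothing.
It also fails if it takes over 72 s, if anything falls off the work surface, if the arm or the gripper's body presses on something with over 40 N, if the wrist force passes 120 N, or if a joint passes its speed limit or range.

## Working session

There is one attempt and no reset: what is moved stays moved. The work goes in short steps, Python scripts to look and compute and a tool call to move; the robot and the scene stay as the last step left them, time stands still between calls to the robot, and variables do not carry over. Pictures are saved under pics/ and viewed, and the job is handed in when it is done.

Besides the shell and the picture viewer there is one more tool, called by a JSON object that holds its "method" and its "body". send_rows: Moves the arm, as the interface text tells. Shifts and turns lie within -1 to 1; 1 stands for 0.03 m of shift or 0.08 rad of turn. Its arguments: {"type":"object","properties":{"commands":{"type":"string"},"gripper":{"type":"number"}},"required":["commands"]}

```bash
ls; mkdir -p pics; python3 - <<'E'
from rig import *
import cv2
print(get_state())
for n in ["scene","top","wrist"]:
    i=get_image(n); cv2.imwrite(f"pics/{n}0.png",i["pixels"]); print(n,i["mtx"],i["D"],i["xyz"],i["rotation"])
E
```

```text
pics
{'time_s': 0.0, 'joint_pos': array([-1.44109926,  0.47778139,  0.0223465 ,  1.55641417, -0.01150855,
        1.10929515, -0.08307997]), 'qvel': array([-0.00014202, -0.00110595,  0.0002173 ,  0.00062872, -0.00161786,
        0.00119744, -0.00078143]), 'effort': array([-7.20016942e-04, -5.82858145e+01,  1.53441254e+00, -2.72605830e+01,
       -5.42285386e-02,  1.70127227e-02,  1.68501861e-04]), 'ee_pos': array([158.88501048, 655.45139018, 232.71012334]), 'ee_rot': array([-0.43759031,  0.55623503,  0.43674854,  0.55530895]), 'force': array([-0.28137884,  0.77174331,  0.34503257]), 'wrist_torque': array([ 0.0564436 , -0.00889113, -0.00042364]), 'opening': 87.60110093244504}
scene [[589.42877627   0.         319.39065732]
 [  0.         589.42877627 238.22538501]
 [  0.           0.           1.        ]] [-0.12119291  0.          0.          0.          0.        ] [-212.39434636 -889.41941363 1076.32012702] [ 0.85416259 -0.30027231  0.14436584 -0.39925095]
top [[466.49532402   0.         307.37333589]
 [  0.         466.49532402 249.06923732]
 [  0.           0.           1.        ]] [-0.03591771  0.          0.          0.          0.        ] [ 472.88259832   23.07303986 1715.53742266] [-0.70156155  0.7122815  -0.012896    0.01732503]
wrist [[423.12551483   0.         324.34418434]
 [  0.         423.12551483 233.02197361]
 [  0.           0.           1.        ]] [0.00360097 0.         0.         0.         0.        ] [ 77.62319221 676.03838476 384.56294938] [0.77651819 0.61093385 0.09527162 0.1212545 ]
```

View pics/scene0.png

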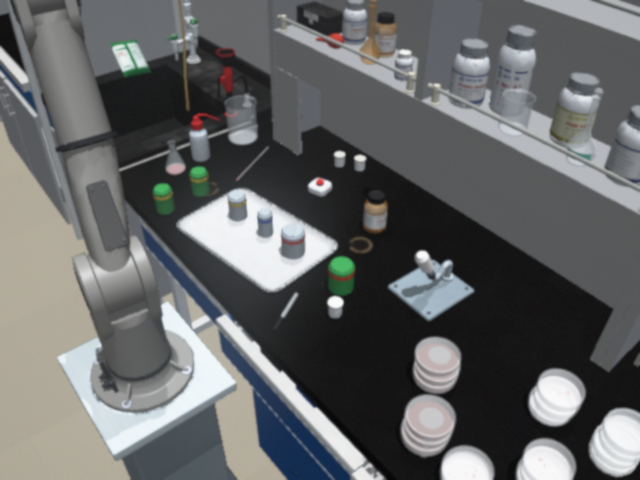

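View pics/top0.png

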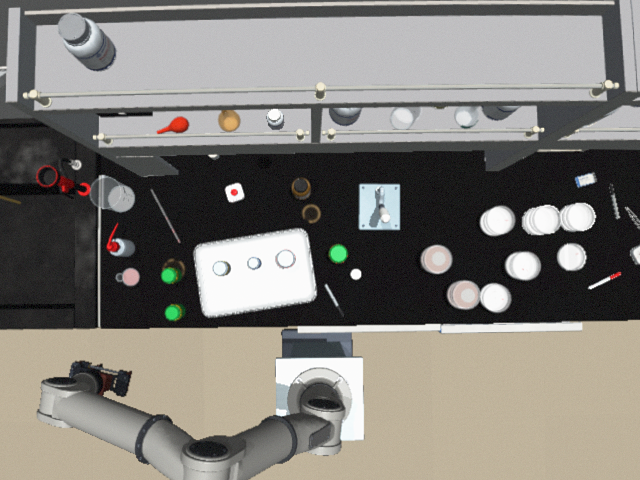

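View pics/wrist0.png

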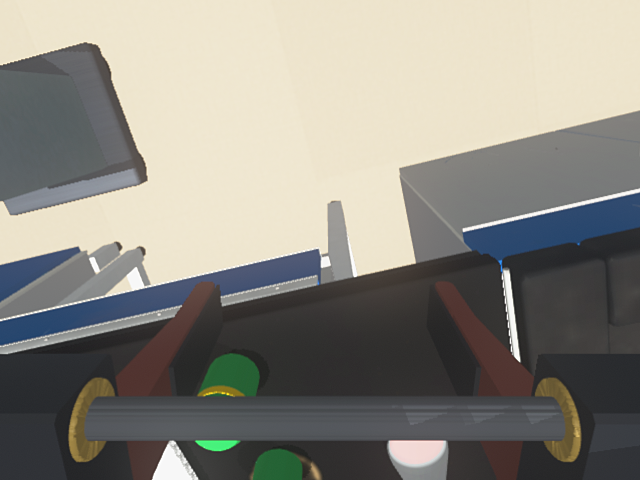

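```bash
cat > h.py <<'E'
from rig import *
import cv2, numpy as np
from scipy.spatial.transform import Rotation as R
def ray(im,u,v):
    p=cv2.undistortPoints(np.array([[[u,v]]],float),np.array(im["mtx"]),np.array(im["D"]))[0,0]
    d=R.from_quat(im["rotation"]).apply([p[0],p[1],1.]); return np.array(im["xyz"]),d/np.linalg.norm(d)
def onz(im,u,v,z):
    o,d=ray(im,u,v); return o+d*(z-o[2])/d[2]
def tri(im1,p1,im2,p2):
    o1,d1=ray(im1,*p1);o2,d2=ray(im2,*p2)
    A=np.array([d1,-d2]).T; s=np.linalg.lstsq(A,o2-o1,rcond=None)[0]
    a=o1+d1*s[0];b=o2+d2*s[1]; return (a+b)/2,np.linalg.norm(a-b)
def proj(im,P):
    r=R.from_quat(im["rotation"]).inv(); pc=r.apply(np.atleast_2d(P)-np.array(im["xyz"]))
    return cv2.projectPoints(pc,np.zeros(3),np.zeros(3),np.array(im["mtx"]),np.array(im["D"]))[0][:,0]
def crop(px,x0,y0,x1,y1,f,name):
    cv2.imwrite(name,cv2.resize(px[y0:y1,x0:x1],None,fx=f,fy=f,interpolation=cv2.INTER_CUBIC))
E
python3 - <<'E'
from h import *
import cv2
t=cv2.imread("pics/top0.png");s=cv2.imread("pics/scene0.png")
a=cv2.resize(t[220:320,190:350],(800,500),interpolation=cv2.INTER_CUBIC)
cv2.imwrite("pics/c1.png",a)
crop(s,150,160,350,310,4,"pics/c2.png")
crop(s,370,230,490,330,6,"pics/c3.png")
crop(t,345,170,425,240,8,"pics/c4.png")
E
```

```text
(no output)
```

View pics/c1.png

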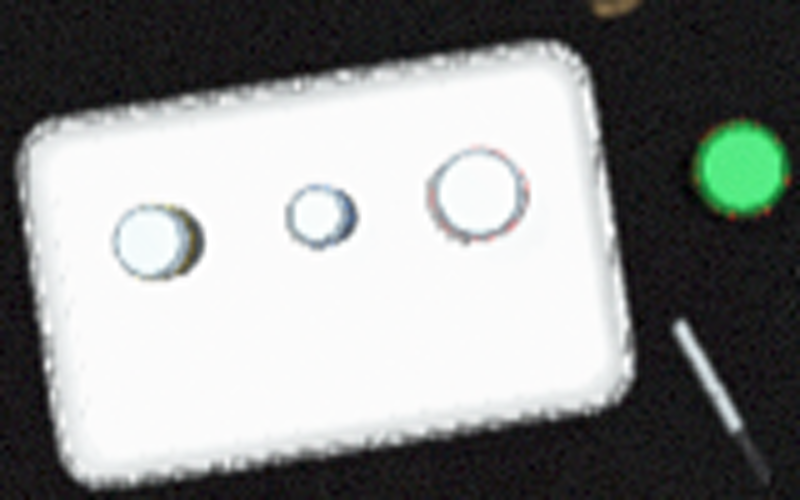

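View pics/c2.png

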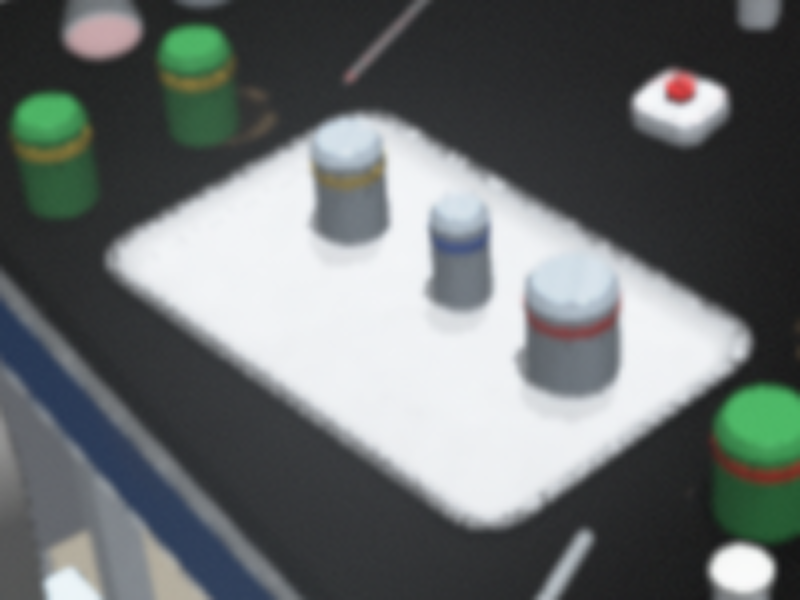

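View pics/c3.png

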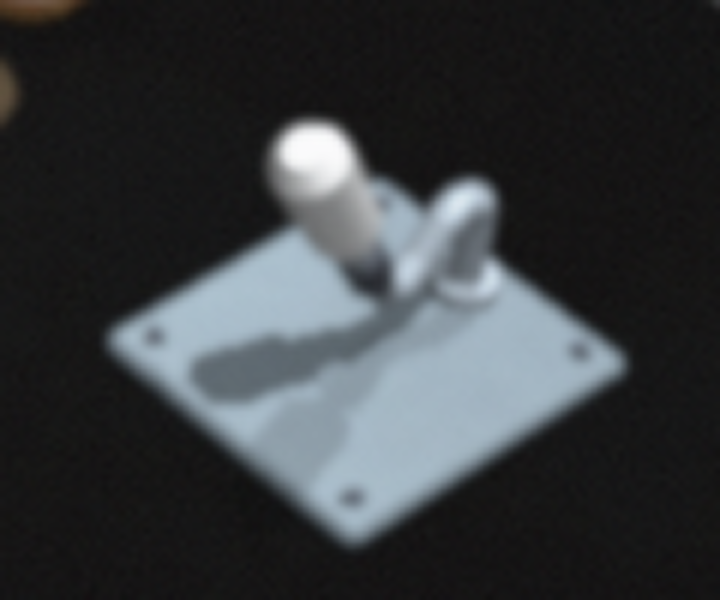

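View pics/c4.png

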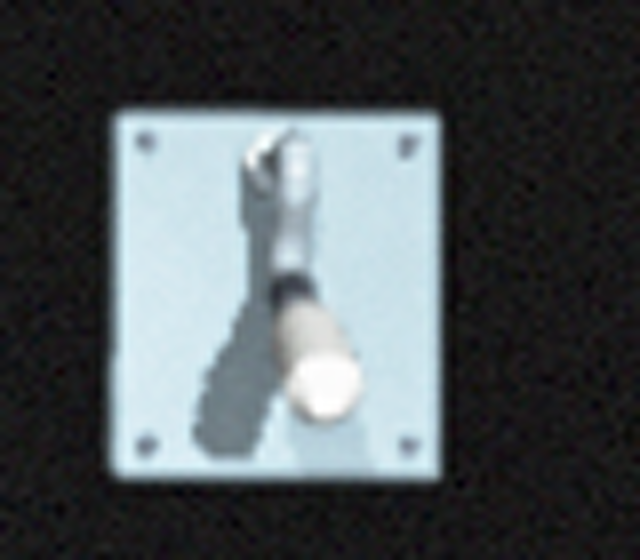

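```bash
cat > l.py <<'E'
from h import *
s=get_image("scene");t=get_image("top");st=get_state()
Rm=R.from_quat(st["ee_rot"]).as_matrix();print("tool axes cols\n",Rm.round(3))
for n,(x,y) in dict(a=(113,112),b=(442,110),c=(442,480),d=(110,480)).items(): print(n,onz(t,345+(x-3.5)/8,170+(y-3.5)/8,12).round(1))
for n,(x,y) in dict(left=(107,340),bot=(355,548),right=(628,362)).items(): print("scene",n,onz(s,370+x/6,230+y/6,12).round(1))
print("plug tip",tri(t,(345+326/8,170+388/8),s,(370+312/6,230+152/6)))
print("socket top",tri(t,(345+293/8,170+283/8),s,(370+368/6,230+270/6)))
for n,p,q in [("med",(153,241),(347,140)),("small",(318,215),(460,210)),("large",(479,194),(573,283))]:
    print(n,onz(t,190+p[0]/5,220+p[1]/5,82).round(1), onz(s,150+q[0]/4,160+q[1]/4,82).round(1))
E
python3 l.py
```

```text
tool axes cols
 [[-0.    -0.972  0.236]
 [-0.001  0.236  0.972]
 [-1.    -0.    -0.001]]
a [ 784.1 -159.2   12. ]
b [ 782.8 -310.6   12. ]
c [ 612.1 -306.4   12. ]
d [ 614.4 -154.3   12. ]
scene left [ 612.6 -160.3   12. ]
scene bot [ 607.6 -310.6   12. ]
scene right [ 778.9 -311.5   12. ]
plug tip (array([ 638.6854761 , -232.61206335,  155.22466047]), np.float64(0.8325278962704997))
socket top (array([ 693.94271294, -232.63606754,   58.93116465]), np.float64(5.12600037892444))
med [480.3 338.1  82. ] [479.3 337.5  82. ]
small [496.8 222.   82. ] [495.6 217.6  82. ]
large [509.9 108.9  82. ] [508.7 104.1  82. ]
```

```bash
cat > d.py <<'E'
# usage: d.py x y z lean(rad) [n]: delta to target in units per row; lean = tilt of tool x from down toward stand +x
import sys
from h import *
YAW=-0.027
def target(lean):
    c,s=np.cos(YAW),np.sin(YAW)
    ex=np.array([c,s,0]);ey=np.array([-s,c,0])
    tx=np.sin(lean)*ex-np.cos(lean)*np.array([0,0,1]); tz=ey; ty=np.cross(tz,tx)
    return np.array([tx,ty,tz]).T
if __name__=="__main__":
    x,y,z,l=map(float,sys.argv[1:5]); st=get_state()
    Rm=R.from_quat(st["ee_rot"]); d=Rm.inv().apply(np.array([x,y,z])-st["ee_pos"])
    rv=(Rm.inv()*R.from_matrix(target(l))).as_rotvec()
    print("t",round(st["time_s"],2),"pos",st["ee_pos"].round(1),"F",st["force"].round(1),"T",st["wrist_torque"].round(2),"open",round(st["opening"],1))
    print("q",st["joint_pos"].round(2))
    print("shift mm",d.round(1),"units",(d/30).round(2),"turn rad",rv.round(3),"units",(rv/0.08).round(2))
E
python3 d.py 496 221 215 0
```

```text
t 0.25 pos [158.9 655.8 233.2] F [ 0.7  0.5 -0.4] T [ 0.02 -0.    0.03] open 88.0
q [-1.44  0.48  0.02  1.56 -0.01  1.11 -0.08]
shift mm [  18.5 -430.  -343.1] units [  0.62 -14.33 -11.44] turn rad [-0.211 -0.001 -0.   ] units [-2.63 -0.01 -0.  ]
```

{"method": "send_rows", "body": {"commands": "0 -1 -0.8 -0.33 0 0;0 -1 -0.8 -0.33 0 0;0 -1 -0.8 -0.33 0 0;0 -1 -0.8 -0.33 0 0;0 -1 -0.8 -0.33 0 0;0 -1 -0.8 -0.33 0 0;0 -1 -0.8 -0.33 0 0;0 -1 -0.8 -0.33 0 0", "gripper": -1}}

```text
time_s: 1.25
ee_pos: [371.7, 427.7, 232.2]
ee_rot: [-0.497, 0.504, 0.497, 0.503]
force: [-0.0, -0.3, 0.3]
opening: 87.7
```

```bash
python3 d.py 496 221 215 0
```

```text
t 1.25 pos [371.7 427.7 232.2] F [-0.  -0.3  0.3] T [ 0.02 -0.05 -0.01] open 87.7
q [-1.02  0.3   0.07  1.82 -0.02  1.02  0.62]
shift mm [  17.1 -127.  -205.2] units [ 0.57 -4.23 -6.84] turn rad [ 0.014 -0.001 -0.002] units [ 0.18 -0.01 -0.02]
```

{"method": "send_rows", "body": {"commands": "0.1 -0.6 -0.97 0.03 0 0;0.1 -0.6 -0.97 0.03 0 0;0.1 -0.6 -0.97 0.03 0 0;0.1 -0.6 -0.97 0.03 0 0;0.1 -0.6 -0.97 0.03 0 0;0.1 -0.6 -0.97 0.03 0 0;0 -0.6 -0.97 0 0 0;0 0 0 0 0 0"}}

```text
time_s: 2.25
ee_pos: [499.3, 211.1, 213.9]
ee_rot: [-0.492, 0.508, 0.491, 0.508]
force: [-0.3, 1.2, -0.2]
opening: 87.5
```

```bash
python3 d.py 496 221 215 0; python3 -c "
from h import *
w=get_image('wrist');cv2.imwrite('pics/w1.png',w['pixels'])
print(proj(w,[[496,221,82],[496,221,2],[510,107,82]]))"
```

```text
t 2.25 pos [499.3 211.1 213.9] F [-0.3  1.2 -0.2] T [0.06 0.05 0.01] open 87.5
q [-0.67  0.28  0.19  1.91 -0.06  0.96  1.08]
shift mm [-1.1  3.6  9.8] units [-0.04  0.12  0.33] turn rad [-0.006 -0.     0.   ] units [-0.08 -0.01  0.  ]
[[337.21061495 218.32082086]
 [334.48378113 193.49308348]
 [176.83093261 242.52316492]]
```

View pics/w1.png

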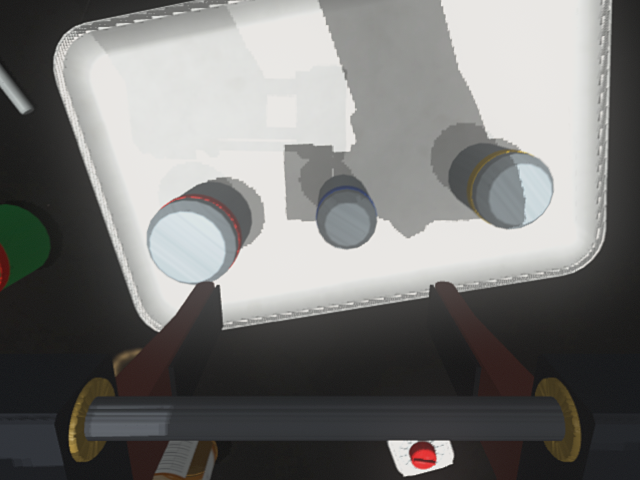

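Wrist view: the small (blue-band) cup top at about (347,226), the large (red) at (186,247), the medium (yellow) at (520,189), all grey ones standing on the tray. Measuring their tops.

```bash
python3 - <<'E'
from h import *
w=get_image('wrist')
for p in [(347,226),(186.5,246.5),(520,189)]: print(onz(w,*p,82).round(1))
crop(w['pixels'],300,160,400,260,6,'pics/w1c.png')
print(w['xyz'])
E
```

```text
[500.8 229.7  82. ]
[512.4 115.5  82. ]
[478.2 347.8  82. ]
[414.82197206 215.97324646 365.63895604]
```

View pics/w1c.png

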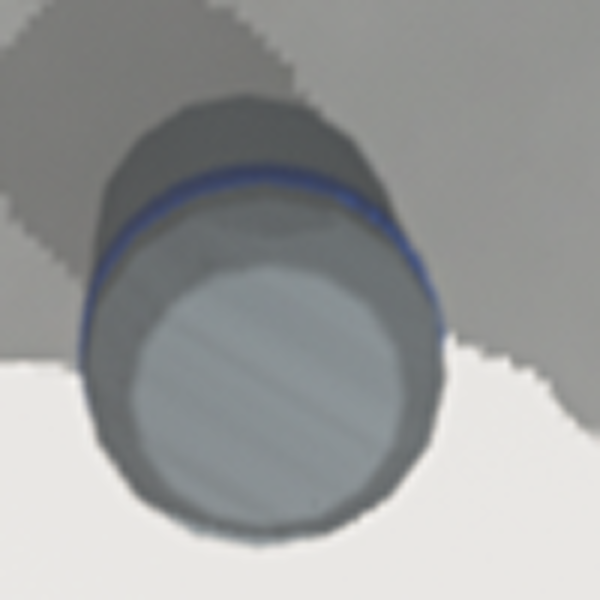

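{"method": "send_rows", "body": {"commands": "0.5 -0.05 0.5 -0.08 0 0;0.5 0 0 0 0 0;0 0 0 0 0 0"}}

```text
time_s: 2.72
ee_pos: [497.6, 234.1, 180.9]
ee_rot: [-0.495, 0.504, 0.497, 0.504]
force: [-0.9, 0.2, -0.3]
opening: 87.9
```

```bash
python3 d.py 500 227 180 0; python3 -c "
from h import *
w=get_image('wrist');cv2.imwrite('pics/w2.png',w['pixels'])
print(w['xyz'],R.from_quat(w['rotation']).as_matrix().round(3))
st=get_state();T=R.from_quat(st['ee_rot']);p=st['ee_pos']
print(T.inv().apply(w['xyz']-p), (T.inv()*R.from_quat(w['rotation'])).as_matrix().round(3))
print(proj(w,p+T.apply([[11,0,44],[11,0,-44]])))
"
```

```text
t 2.73 pos [497.6 234.1 180.9] F [-0.9  0.2 -0.3] T [-0.01  0.02 -0.03] open 87.9
q [-0.69  0.33  0.17  1.92 -0.07  0.9   1.07]
shift mm [ 0.9 -2.5 -7.1] units [ 0.03 -0.08 -0.24] turn rad [ 0.011  0.002 -0.002] units [ 0.14  0.02 -0.03]
[414.29883219 235.65381717 332.8815526 ] [[ 0.016  0.953  0.303]
 [ 1.    -0.016 -0.002]
 [ 0.003  0.303 -0.953]]
[-151.16973674   83.88657499    0.19807632] [[-0.001 -0.304  0.953]
 [ 0.    -0.953 -0.304]
 [ 1.    -0.     0.001]]
[[427.11907142 304.95882972]
 [220.19025475 304.99258887]]
```

View pics/w2.png

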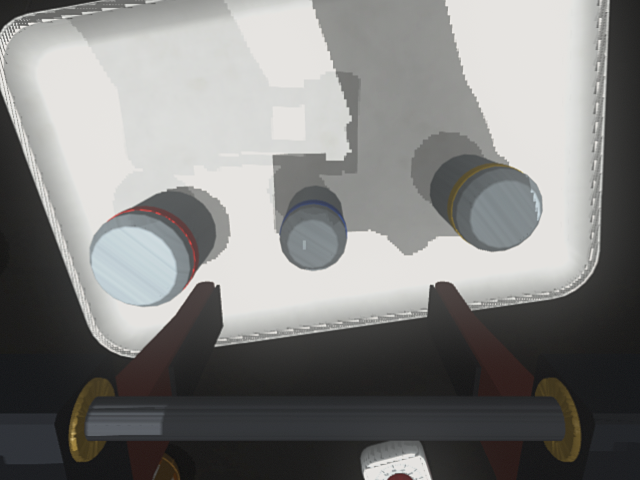

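```bash
python3 - <<'E'
from h import *
w=get_image('wrist')
for p in [(312,244),(140.5,263.5),(498.5,212)]: print(onz(w,*p,82).round(1))
crop(w['pixels'],260,170,360,280,5,'pics/w2c.png')
E
python3 d.py 500 226.5 100 0
```

```text
[501.7 227.7  82. ]
[513.  118.2  82. ]
[482.8 342.8  82. ]
t 2.83 pos [498.5 234.2 182.3] F [ 0.1 -0.8  0.1] T [ 0.04 -0.04 -0.04] open 87.6
q [-0.69  0.33  0.17  1.92 -0.07  0.9   1.07]
shift mm [82.2 -1.7 -7.9] units [ 2.74 -0.06 -0.26] turn rad [ 0.011  0.003 -0.001] units [ 0.13  0.03 -0.01]
```

View pics/w2c.png

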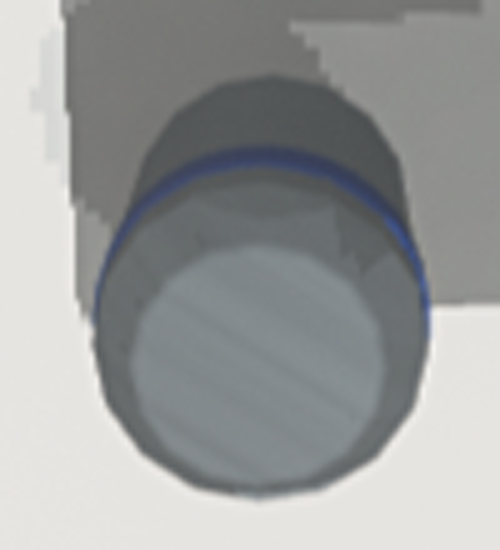

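```bash
python3 - <<'E'
from h import *
w=get_image('wrist');st=get_state();T=R.from_quat(st['ee_rot']);p=st['ee_pos']
print(proj(w,p+T.apply([[11,10,44],[11,-10,44],[11,10,-44]])))
E
```

```text
[[427.17103611 283.57245312]
 [423.73281656 325.90049768]
 [216.93289782 283.50541864]]
```

{"method": "send_rows", "body": {"commands": "0.3 -0.06 -0.24 0.13 0 0;0.9 0 0 0 0 0;0.9 0 0 0 0 0;0.9 0 0 0 0 0;0 0 0 0 0 0"}}

```text
time_s: 3.5
ee_pos: [502.9, 223.8, 91.0]
ee_rot: [-0.492, 0.506, 0.492, 0.51]
force: [0.0, -0.5, 0.0]
opening: 88.0
```

```bash
python3 d.py 500 227 42 0
```

```text
t 3.5 pos [502.9 223.8  91. ] F [ 0.  -0.5  0. ] T [ 0.05 -0.05 -0.03] open 88.0
q [-0.65  0.46  0.15  1.99 -0.11  0.7   1.11]
shift mm [49.   3.2  2.9] units [1.63 0.11 0.1 ] turn rad [-0.006  0.004  0.004] units [-0.08  0.05  0.05]
```

{"method": "send_rows", "body": {"commands": "0.5 0.03 0.1 -0.08 0.05 0.05;0.5 0 0 0 0 0;0.4 0 0 0 0 0;0 0 0 0 0 0"}}

```text
time_s: 4.0
ee_pos: [503.6, 227.3, 48.1]
ee_rot: [-0.493, 0.506, 0.493, 0.508]
force: [-1.3, -0.1, 0.7]
opening: 87.8
```

```bash
python3 d.py 501 227.5 42 0;python3 -c "
from h import *
w=get_image('wrist');cv2.imwrite('pics/w3.png',w['pixels'])"
```

```text
t 4.0 pos [503.6 227.3  48.1] F [-1.3 -0.1  0.7] T [0.   0.01 0.01] open 87.8
q [-0.65  0.53  0.14  2.   -0.12  0.62  1.12]
shift mm [6.1 2.6 0.1] units [0.2  0.09 0.  ] turn rad [-0.     0.002  0.003] units [-0.    0.02  0.03]
```

View pics/w3.png

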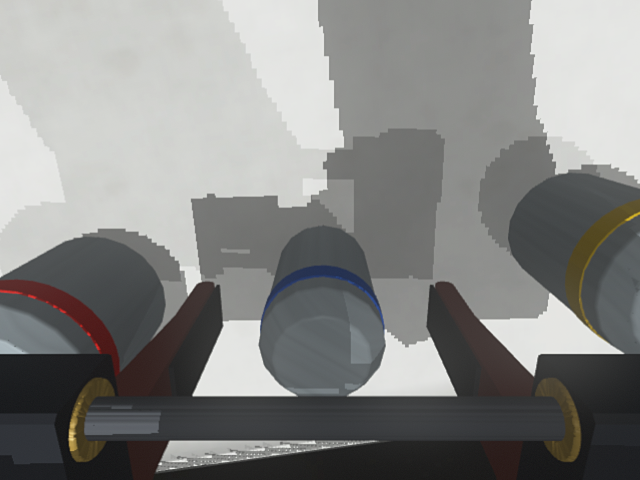

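```bash
python3 -c "
from h import *
w=get_image('wrist')
print(onz(w,322,357,82), onz(w,322,353,82))
crop(w['pixels'],250,220,400,410,3,'pics/w3c.png')"
```

```text
[500.31507295 227.33037485  82.        ] [498.81574003 227.37355533  82.        ]
```

View pics/w3c.png

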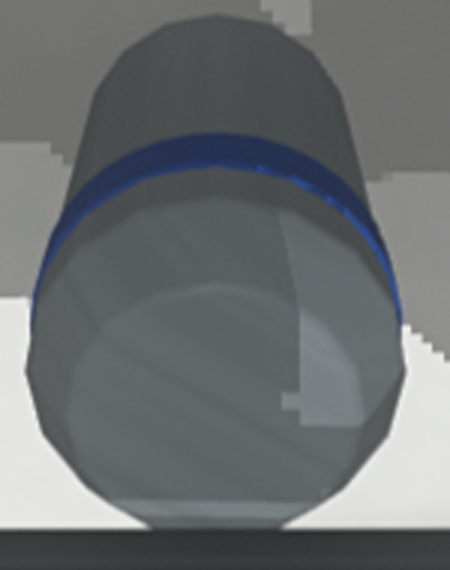

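{"method": "send_rows", "body": {"commands": "0.18 0.09 0 0 0 0;0 0 0 0 0 0"}}

```text
time_s: 4.35
ee_pos: [501.9, 227.8, 44.1]
ee_rot: [-0.494, 0.505, 0.493, 0.509]
force: [0.3, 0.2, -0.4]
opening: 87.9
```

{"method": "send_rows", "body": {"commands": "0 0 0 0 0 0;0 0 0 0 0 0;0 0 0 0 0 0;0 0 0 0 0 0", "gripper": 1}}

```text
time_s: 4.85
ee_pos: [502.3, 228.1, 44.7]
ee_rot: [-0.494, 0.504, 0.492, 0.509]
force: [-0.9, 0.2, -0.8]
opening: 51.6
```

```bash
python3 d.py 500.5 227.3 42 0
```

```text
t 4.85 pos [502.3 228.1  44.7] F [-0.9  0.2 -0.8] T [ 0.03 -0.01 -0.04] open 51.6
q [-0.65  0.53  0.14  2.01 -0.12  0.6   1.12]
shift mm [ 2.7  1.8 -0.8] units [ 0.09  0.06 -0.03] turn rad [-0.     0.004  0.006] units [-0.    0.05  0.08]
```

{"method": "send_rows", "body": {"commands": "0 0.05 0 0 0 0;0 0 0 0 0 0;0 0 0 0 0 0"}}

```text
time_s: 5.22
ee_pos: [500.7, 228.1, 44.7]
ee_rot: [-0.494, 0.504, 0.492, 0.509]
force: [-0.1, -0.1, 0.8]
opening: 43.1
```

```bash
python3 d.py 500.5 227.3 42 0
```

```text
t 5.22 pos [500.7 228.1  44.7] F [-0.1 -0.1  0.8] T [-0.05 -0.05 -0.03] open 43.1
q [-0.65  0.53  0.14  2.01 -0.12  0.6   1.11]
shift mm [ 2.7  0.2 -0.8] units [ 0.09  0.01 -0.03] turn rad [-0.     0.004  0.006] units [-0.01  0.05  0.08]
```

{"method": "send_rows", "body": {"commands": "-0.4 0 0 0 0 0;-0.9 0 0 0 0 0;-1 0 0 0 0 0;-1 0 0 0 0 0;-1 0 -0.3 0 0 0;-1 -0.2 -0.9 0 0 0;-0.5 -0.2 -1 0 0 0;-0.5 -0.2 -1 0 0 0"}}

```text
time_s: 6.22
ee_pos: [513.7, 130.6, 243.6]
ee_rot: [-0.495, 0.503, 0.494, 0.508]
force: [-0.0, -0.6, -1.3]
opening: 42.7
```

{"method": "send_rows", "body": {"commands": "0 -0.2 -1 0 0 0;0 -0.2 -1 0 0 0;0 -0.2 -1 0 0 0;0 -0.2 -1 0 0 0;0 -0.2 -1 0 0 0;0 -0.2 -1 0 0 0;0 -0.2 -1 0 0 0;0 -0.2 -1 0 0 0"}}

```text
time_s: 7.22
ee_pos: [556.3, -118.6, 250.5]
ee_rot: [-0.495, 0.5, 0.493, 0.511]
force: [-0.1, 0.3, -0.7]
opening: 42.9
```

```bash
python3 d.py 600 -230 230 0.52;python3 -c "
from h import *
w=get_image('wrist');cv2.imwrite('pics/w4.png',w['pixels'])"
```

```text
t 7.22 pos [ 556.3 -118.6  250.5] F [-0.1  0.3 -0.7] T [ 0.02 -0.01 -0.01] open 42.9
q [-0.19  0.29  0.37  1.82 -0.13  1.04  1.78]
shift mm [  20.1  -45.9 -110.5] units [ 0.67 -1.53 -3.68] turn rad [ 0.002  0.01  -0.506] units [ 0.02  0.13 -6.33]
```

View pics/w4.png

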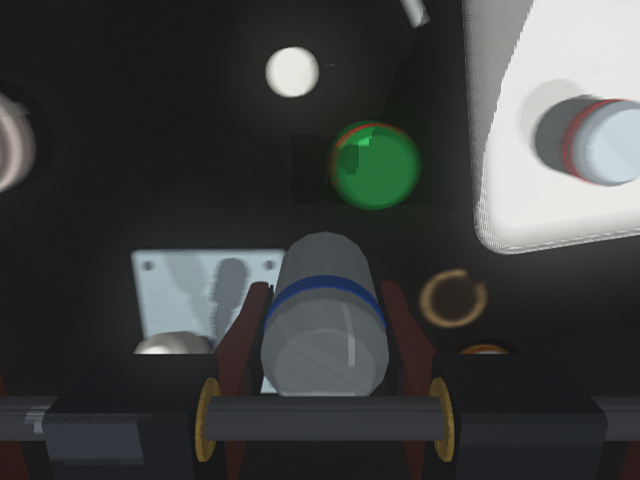

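{"method": "send_rows", "body": {"commands": "0 0.2 0 0 0 -1;0 0.2 0 0 0 -1;0 0.2 0 0 0 -1;0 0.2 0 0 0 -1;0 0.2 0 0 0 -1;0 0.2 0 0 0 -1;0 0 0 0 0.1 -0.3;0 0 0 0 0 0"}}

```text
time_s: 8.28
ee_pos: [518.0, -124.1, 246.9]
ee_rot: [-0.608, 0.36, 0.339, 0.622]
force: [-0.6, 0.0, -0.8]
opening: 43.1
```

```bash
python3 d.py 600 -230 230 0.52;python3 -c "
from h import *
w=get_image('wrist');cv2.imwrite('pics/w5.png',w['pixels'])"
```

```text
t 8.28 pos [ 518.  -124.1  246.9] F [-0.6  0.  -0.8] T [ 0.01  0.55 -0.05] open 43.1
q [-0.19 -0.01  0.35  2.28 -0.18  0.35  1.85]
shift mm [  58.2  -65.2 -102.9] units [ 1.94 -2.17 -3.43] turn rad [-0.009 -0.003  0.017] units [-0.11 -0.03  0.21]
```

View pics/w5.png

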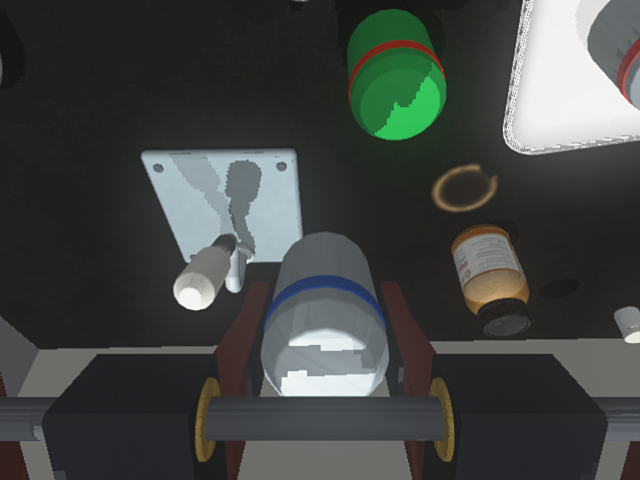

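```bash
python3 - <<'E'
from h import *
w=get_image('wrist');t=get_image('top');s=get_image('scene')
cv2.imwrite('pics/t5.png',t['pixels']);cv2.imwrite('pics/s5.png',s['pixels'])
for p in [(143.5,151.5),(296.5,149.5),(302,262)]: print("plate",onz(w,*p,12).round(1))
print("tip w-top0",tri(w,(194,293),t,(345+325/8,170+389/8)))
print("tip w-scene0",tri(w,(194,293),s,(370+312/6,230+150/6)))
# tip ray vs prong axis line
for rt in ([692,-234,55],):
  pz=np.array([-.5*np.cos(-.027),-.5*np.sin(-.027),.866]);o,d=ray(w,194,293)
  A=np.array([pz,-d]).T; sl=np.linalg.lstsq(A,o-rt,rcond=None)[0];a=rt+pz*sl[0];b=o+d*sl[1];print("L",sl[0],a,b,b-a)
print(proj(w,np.array([692,-234,55])),"root")
crop(w['pixels'],140,140,310,320,4,'pics/w5c.png')
E
```

```text
plate [ 610.9 -296.5   12. ]
plate [ 614.2 -152.3   12. ]
plate [ 787.  -160.3   12. ]
tip w-top0 (array([ 638.80744917, -229.94589051,  153.49918443]), np.float64(4.609707803224461))
tip w-scene0 (array([ 643.47415089, -229.20478618,  150.93325407]), np.float64(0.6605955663417097))
L 111.58853033810406 [ 636.22607061 -232.49373787  151.63566727] [ 639.31166048 -227.68980819  153.3416574 ] [3.08558988 4.80392967 1.70599013]
[[221.10075515 240.31408731]] root
```

View pics/w5c.png

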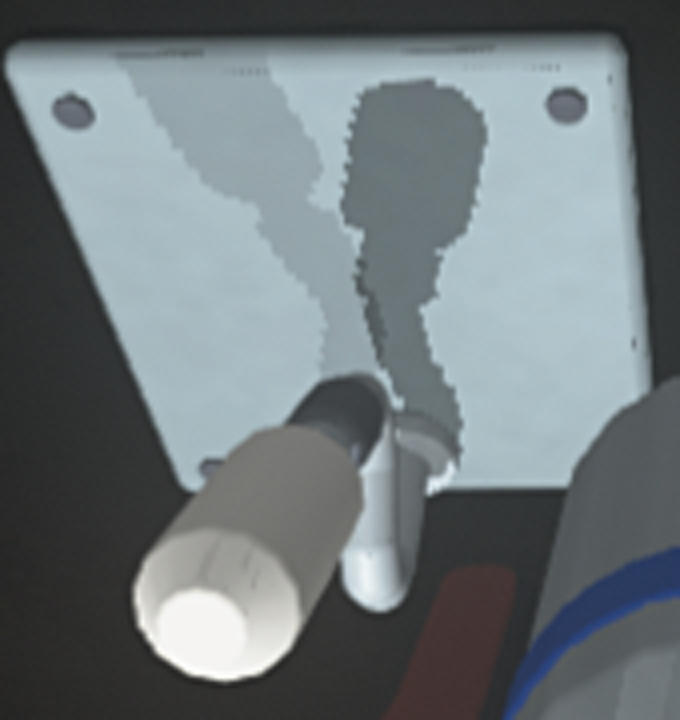

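```bash
python3 - <<'E'
from h import *
w=get_image('wrist')
c=[onz(w,*p,12) for p in [(141.3,153.5),(295.5,151),(302,262.5),(187,262.5)]]
for a in c: print("plate",a.round(1))
fm=(c[0]+c[1])/2; e=c[1]-c[0]; bm=(c[2]+c[3])/2
print(np.linalg.norm(e), np.degrees(np.arctan2(-e[0],e[1])), fm,bm,np.degrees(np.arctan2(*(bm-fm)[[1,0]])), np.linalg.norm(bm-fm))
yaw=np.arctan2(*(bm-fm)[[1,0]])
for yaw in (-.027,yaw):
  ex=np.array([np.cos(yaw),np.sin(yaw),0]); rt=(fm+80*ex+bm-90*ex)/2; rt[2]=55
  pz=-.5*ex+np.array([0,0,.866]);o,d=ray(w,190.5,296.7)
  A=np.array([pz,-d]).T; sl=np.linalg.lstsq(A,o-rt,rcond=None)[0];a=rt+pz*sl[0];b=o+d*sl[1];print("yaw",yaw,"root",rt,"L",sl[0],a,b-a)
E
```

```text
plate [ 614.5 -299.9   12. ]
plate [ 617.1 -153.8   12. ]
plate [ 789.5 -160.7   12. ]
plate [ 783.8 -303.9   12. ]
146.16269066898758 -1.022451312098325 [ 615.80645799 -226.82909819   12.        ] [ 786.65657036 -232.30822489   12.        ] -1.8368339024725593 170.93794700266494
yaw -0.027 root [ 696.23333657 -229.43367794   55.        ] L 121.38999698054751 [ 635.56046006 -227.79511208  160.12373739] [-0.07381645 -0.11405724 -0.04082585]
yaw -0.03205879941040257 root [ 696.23408337 -229.408395     55.        ] L 121.69450873572845 [ 635.41809472 -227.4580392   160.38744457] [-0.21524875 -0.33421753 -0.1180285 ]
```

```bash
sed -i 's/YAW=-0.027/YAW=-0.029/' d.py; python3 d.py 600 -227 222 0.5236
```

```text
t 8.53 pos [ 519.2 -124.3  247. ] F [-0.1  0.6 -0.7] T [ 0.03  0.54 -0.01] open 42.9
q [-0.19 -0.01  0.35  2.28 -0.18  0.35  1.85]
shift mm [ 64.6 -59.9 -99.7] units [ 2.15 -2.   -3.32] turn rad [-0.007 -0.002  0.014] units [-0.09 -0.03  0.17]
```

{"method": "send_rows", "body": {"commands": "0.3 -0.5 -0.8 0 0 0.05;0.5 -0.5 -0.8 -0.05 0 0.05;0.5 -0.5 -0.8 -0.05 0 0.05;0.4 -0.4 -0.7 0 0 0;0.3 -0.2 -0.2 0 0 0;0 0 0 0 0 0"}}

```text
time_s: 9.28
ee_pos: [605.5, -227.2, 226.2]
ee_rot: [-0.609, 0.361, 0.345, 0.616]
force: [-0.2, -0.3, -1.2]
opening: 43.0
```

```bash
python3 d.py 604 -227 214.5 0.5236
```

```text
t 9.28 pos [ 605.5 -227.2  226.2] F [-0.2 -0.3 -1.2] T [ 0.07  0.56 -0.03] open 43.0
q [ 0.02  0.25  0.37  2.05 -0.65  0.43  2.44]
shift mm [9.4 7.2 0.2] units [0.31 0.24 0.01] turn rad [0.005 0.    0.001] units [0.07 0.01 0.01]
```

{"method": "send_rows", "body": {"commands": "0.1 0.22 0 0.05 0 0;0 0 0 0 0 0;0 0 0 0 0 0"}}

```text
time_s: 9.65
ee_pos: [599.9, -224.7, 220.0]
ee_rot: [-0.608, 0.361, 0.346, 0.617]
force: [-0.9, -0.3, -1.3]
opening: 43.1
```

```bash
python3 d.py 604 -227 214.5 0.5236; python3 - <<'E'
from h import *
s=get_image('scene');crop(s['pixels'],360,180,510,290,5,'pics/s6.png')
w=get_image('wrist');cv2.imwrite('pics/w6.png',w['pixels'])
E
```

```text
t 9.65 pos [ 599.9 -224.7  220. ] F [-0.9 -0.3 -1.3] T [-0.02  0.52  0.02] open 43.1
q [ 0.03  0.25  0.36  2.07 -0.66  0.42  2.46]
shift mm [ 6.9 -0.9 -2.2] units [ 0.23 -0.03 -0.07] turn rad [0.002 0.003 0.   ] units [0.03 0.03 0.  ]
```

View pics/s6.png

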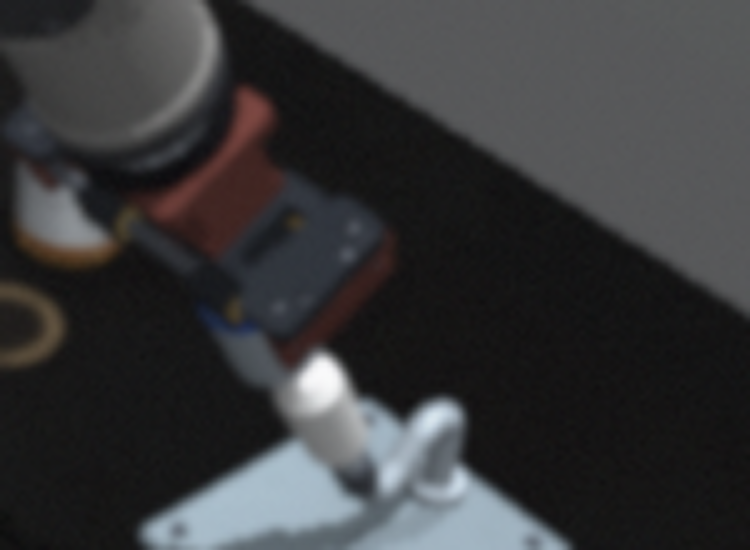

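View pics/w6.png

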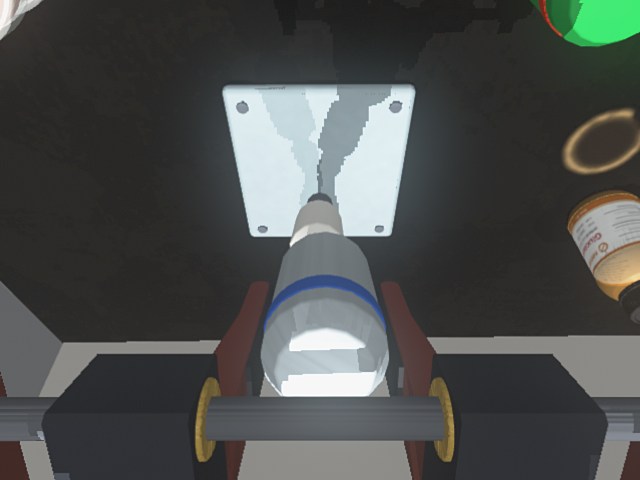

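{"method": "send_rows", "body": {"commands": "0.2 -0.03 -0.1 0 0 0;0.4 0 0 0 0 0;0.4 0 0 0 0 0;0 0 0 0 0 0"}}

```text
time_s: 10.25
ee_pos: [617.0, -228.1, 192.4]
ee_rot: [-0.608, 0.361, 0.346, 0.617]
force: [-0.4, -0.1, -1.6]
opening: 43.1
```

```bash
python3 d.py 652.2 -228.3 131.4 0.5236; python3 - <<'E'
from h import *
s=get_image('scene');crop(s['pixels'],360,180,510,290,5,'pics/s7.png')
w=get_image('wrist');cv2.imwrite('pics/w7.png',w['pixels'])
E
```

```text
t 10.25 pos [ 617.  -228.1  192.4] F [-0.4 -0.1 -1.6] T [-0.    0.52  0.02] open 43.1
q [ 0.08  0.32  0.3   2.05 -0.75  0.38  2.54]
shift mm [70.4  0.1  0.6] units [2.35 0.   0.02] turn rad [0.003 0.003 0.   ] units [0.03 0.04 0.  ]
```

View pics/w7.png

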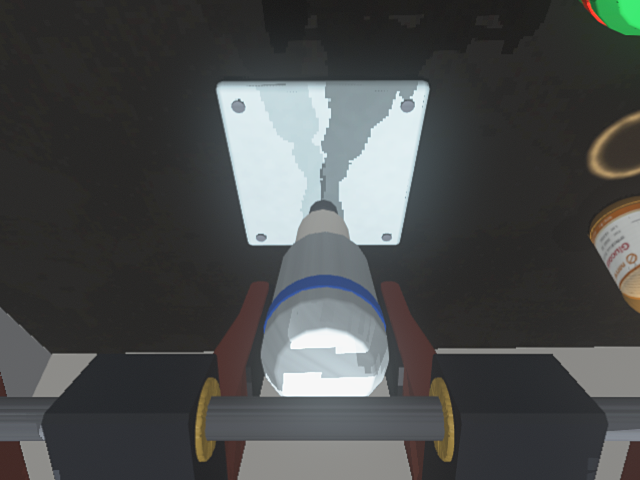

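View pics/s7.png

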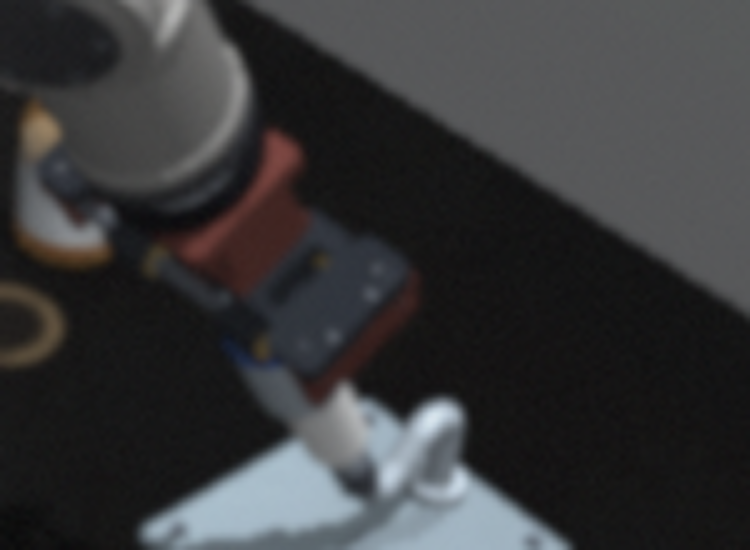

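{"method": "send_rows", "body": {"commands": "0.3 0 0 0 0 0;0.3 0 0 0 0 0;0.3 0 0 0 0 0;0 0 0 0 0 0"}}

```text
time_s: 10.85
ee_pos: [631.7, -228.8, 168.8]
ee_rot: [-0.608, 0.361, 0.345, 0.617]
force: [-0.7, 0.3, -0.7]
opening: 43.0
```

```bash
python3 d.py 652.2 -228.3 131.4 0.5236
```

```text
t 10.85 pos [ 631.7 -228.8  168.8] F [-0.7  0.3 -0.7] T [-0.01  0.56  0.01] open 43.0
q [ 0.13  0.37  0.25  2.04 -0.81  0.34  2.6 ]
shift mm [42.6  1.   1. ] units [1.42 0.03 0.03] turn rad [0.003 0.002 0.002] units [0.03 0.03 0.02]
```

{"method": "send_rows", "body": {"commands": "0.25 0.02 0.02 0 0 0;0.25 0 0 0 0 0;0.25 0 0 0 0 0;0 0 0 0 0 0"}}

```text
time_s: 11.35
ee_pos: [643.2, -228.5, 147.6]
ee_rot: [-0.608, 0.361, 0.345, 0.617]
force: [-0.2, 0.3, -0.2]
opening: 42.6
```

```bash
python3 d.py 652.2 -228.3 131.4 0.5236
```

```text
t 11.35 pos [ 643.2 -228.5  147.6] F [-0.2  0.3 -0.2] T [ 0.02  0.56 -0.04] open 42.6
q [ 0.16  0.41  0.2   2.02 -0.86  0.3   2.64]
shift mm [18.5  0.4  0.4] units [0.62 0.01 0.01] turn rad [0.003 0.002 0.002] units [0.03 0.03 0.02]
```

{"method": "send_rows", "body": {"commands": "0.14 0.02 0.02 0 0 0;0.12 0 0 0 0 0;0.12 0 0 0 0 0"}}

```text
time_s: 11.72
ee_pos: [648.9, -228.3, 137.4]
ee_rot: [-0.608, 0.361, 0.345, 0.617]
force: [-0.1, -0.1, -1.7]
opening: 42.8
```

{"method": "send_rows", "body": {"commands": "0.07 0 0 0 0 0;0.07 0 0 0 0 0"}}

```text
time_s: 11.98
ee_pos: [651.1, -228.3, 133.4]
ee_rot: [-0.608, 0.361, 0.345, 0.617]
force: [-0.6, -0.0, -0.9]
opening: 43.2
```

{"method": "send_rows", "body": {"commands": "0.07 0 0 0 0 0"}}

```text
time_s: 12.1
ee_pos: [652.3, -228.4, 131.5]
ee_rot: [-0.608, 0.361, 0.345, 0.617]
force: [0.3, -0.9, -1.1]
opening: 42.9
```

```bash
python3 d.py 652.2 -228.3 131.4 0.5236
```

```text
t 12.1 pos [ 652.3 -228.4  131.5] F [ 0.3 -0.9 -1.1] T [ 0.02  0.58 -0.02] open 42.9
q [ 0.19  0.45  0.16  2.01 -0.89  0.27  2.68]
shift mm [0.1 0.2 0.1] units [0.   0.01 0.  ] turn rad [0.003 0.002 0.003] units [0.03 0.02 0.04]
```

No contact yet; feeling on in ~2 mm steps.

{"method": "send_rows", "body": {"commands": "0.07 0 0 0 0 0"}}

```text
time_s: 12.22
ee_pos: [653.2, -228.5, 130.3]
ee_rot: [-0.608, 0.36, 0.345, 0.618]
force: [-21.1, 5.5, 26.0]
opening: 43.3
```

{"method": "send_rows", "body": {"commands": "0.07 0 0 0 0 0"}}

```text
time_s: 12.35
ee_pos: [653.4, -228.5, 130.3]
ee_rot: [-0.608, 0.36, 0.345, 0.618]
force: [-23.5, 6.8, 26.9]
opening: 42.8
```

{"method": "send_rows", "body": {"commands": "0.07 0 0 0 0 0"}}

```text
time_s: 12.48
ee_pos: [653.5, -228.5, 130.4]
ee_rot: [-0.608, 0.359, 0.345, 0.619]
force: [-20.0, 5.9, 24.2]
opening: 43.0
```

{"method": "send_rows", "body": {"commands": "-0.03 0 0 0 0 0;0 0 0 0 0 0"}}

```text
time_s: 12.72
ee_pos: [652.9, -228.6, 132.0]
ee_rot: [-0.608, 0.359, 0.344, 0.619]
force: [-1.1, 0.5, -1.1]
opening: 42.9
```

```bash
python3 d.py 652.7 -228.3 130.5 0.5236
```

```text
t 12.72 pos [ 652.9 -228.6  132. ] F [-1.1  0.5 -1.1] T [0.01 0.56 0.05] open 42.9
q [ 0.2   0.45  0.15  2.01 -0.9   0.27  2.69]
shift mm [1.2 1.  0.3] units [0.04 0.03 0.01] turn rad [0.001 0.005 0.007] units [0.01 0.06 0.08]
```

{"method": "send_rows", "body": {"commands": "0.03 0.02 0.01 0 0 0;0 0 0 0 0 0"}}

```text
time_s: 12.98
ee_pos: [653.1, -228.4, 130.4]
ee_rot: [-0.608, 0.359, 0.344, 0.619]
force: [-1.5, 0.2, 1.6]
opening: 42.8
```

Light contact (about 2.5 N change). Letting go.

{"method": "send_rows", "body": {"commands": "0 0 0 0 0 0;0 0 0 0 0 0;0 0 0 0 0 0;0 0 0 0 0 0;0 0 0 0 0 0", "gripper": -1}}

```text
time_s: 13.6
ee_pos: [653.5, -228.1, 130.2]
ee_rot: [-0.608, 0.359, 0.344, 0.619]
force: [-0.0, -0.9, -0.1]
opening: 86.7
```

```bash
python3 d.py 653.2 -228.5 130.3 0.5236; python3 - <<'E'
from h import *
w=get_image('wrist');cv2.imwrite('pics/w8.png',w['pixels'])
E
```

```text
t 13.6 pos [ 653.5 -228.1  130.2] F [-0.  -0.9 -0.1] T [0.03 0.48 0.03] open 86.7
q [ 0.2   0.45  0.14  2.01 -0.9   0.27  2.69]
shift mm [-0.2  0.2 -0.4] units [-0.01  0.01 -0.01] turn rad [0.001 0.005 0.006] units [0.02 0.06 0.08]
```

View pics/w8.png

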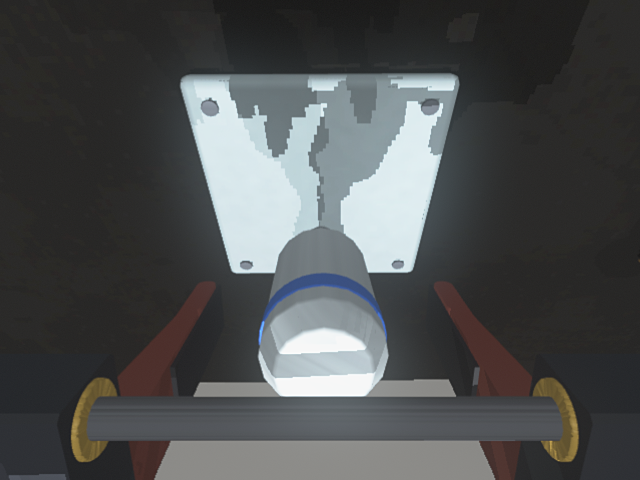

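{"method": "send_rows", "body": {"commands": "-0.5 0 0 0 0 0;-1 0 0 0 0 0;-1 0 0 0 0 0;-1 0 0 0 0 0;-0.9 0 0.4 0 0 0.4;0 0 1 0 0 1;0 0 1 0 0 1;0 0 1 0 0 1"}}

```text
time_s: 14.65
ee_pos: [581.9, -128.2, 254.5]
ee_rot: [-0.549, 0.442, 0.423, 0.569]
force: [0.9, 0.0, 0.1]
opening: 88.2
```

{"method": "send_rows", "body": {"commands": "0 0 1 0 0 1;0 0 1 0 0 1;0 0 1 0 0 1;0 0.2 1 0 0 0;0 0.2 1 0 0 0;0 0.2 1 0 0 0;0 0.2 1 0 0 0;0 0.2 1 0 0 0"}}

```text
time_s: 15.65
ee_pos: [559.3, 117.0, 263.1]
ee_rot: [-0.49, 0.508, 0.485, 0.515]
force: [-1.0, 0.7, 0.3]
opening: 87.7
```

```bash
python3 d.py 482 345 200 0; python3 - <<'E'
from h import *
w=get_image('scene');crop(w['pixels'],360,180,510,290,5,'pics/s9.png')
t=get_image('top');crop(t['pixels'],345,170,425,240,8,'pics/t9.png')
E
```

```text
t 15.65 pos [559.3 117.  263.1] F [-1.   0.7  0.3] T [ 0.08 -0.06  0.02] open 87.7
q [-0.69  0.29  0.46  1.81 -0.14  1.07  1.35]
shift mm [ 62.7  88.9 223.9] units [2.09 2.96 7.46] turn rad [-0.019  0.002  0.012] units [-0.24  0.03  0.15]
```

View pics/s9.png

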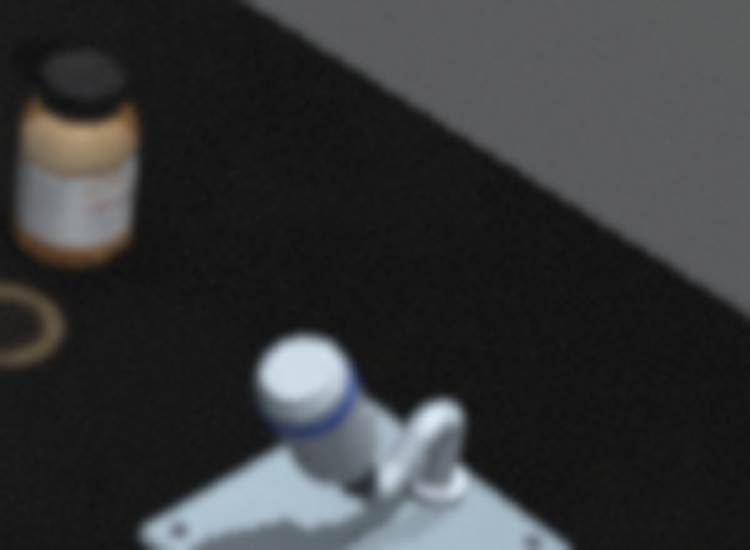

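View pics/t9.png

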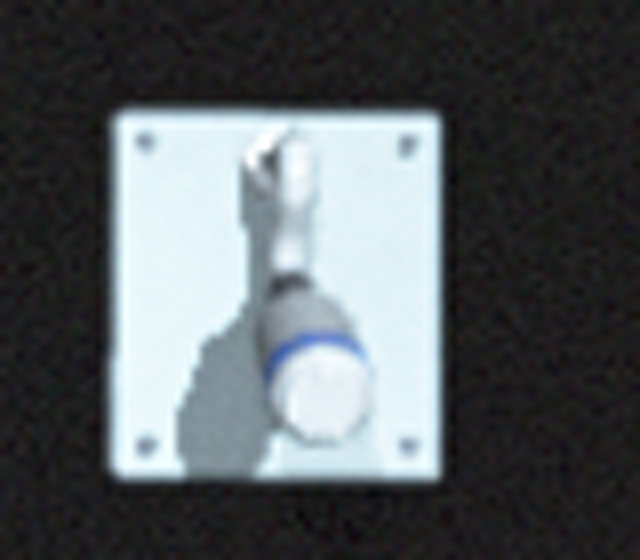

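{"method": "send_rows", "body": {"commands": "0 0.42 1 -0.05 0 0;0.3 0.42 1 -0.05 0 0;0.4 0.42 1 -0.05 0 0.05;0.4 0.42 1 -0.05 0 0.05;0.4 0.42 1 0 0 0.05;0.4 0.42 1 0 0 0;0 0.2 1 0 0 0;0 0 0.2 0 0 0"}}

```text
time_s: 16.75
ee_pos: [487.7, 332.0, 209.6]
ee_rot: [-0.491, 0.509, 0.488, 0.512]
force: [0.2, -0.5, 0.1]
opening: 87.8
```

{"method": "send_rows", "body": {"commands": "0 0 0 0 0 0"}}

```text
time_s: 16.88
ee_pos: [488.4, 330.4, 210.0]
ee_rot: [-0.491, 0.509, 0.487, 0.512]
force: [-0.3, -1.0, -0.4]
opening: 87.8
```

```bash
python3 d.py 482 345 180 0; python3 - <<'E'
from h import *
w=get_image('wrist');cv2.imwrite('pics/w9.png',w['pixels'])
E
```

```text
t 16.88 pos [488.4 330.4 210. ] F [-0.3 -1.  -0.4] T [-0.01  0.02 -0.04] open 87.8
q [-0.99  0.37  0.36  1.81 -0.15  0.98  0.96]
shift mm [29.9  7.3 14.3] units [1.   0.24 0.48] turn rad [-0.014 -0.001  0.008] units [-0.17 -0.01  0.1 ]
```

View pics/w9.png

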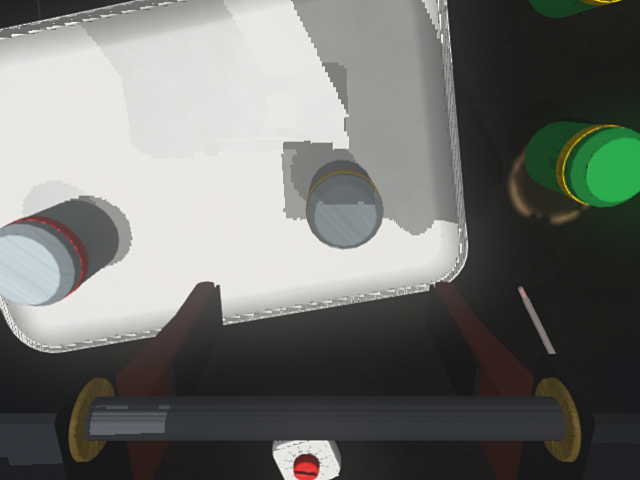

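```bash
python3 - <<'E'
from h import *
w=get_image('wrist')
print(onz(w,345,217,82), onz(w,610,170,82))
crop(w['pixels'],295,150,395,260,5,'pics/w9c.png')
E
```

```text
[484.47650996 345.32388988  82.        ] [459.79003185 521.33504412  82.        ]
```

View pics/w9c.png

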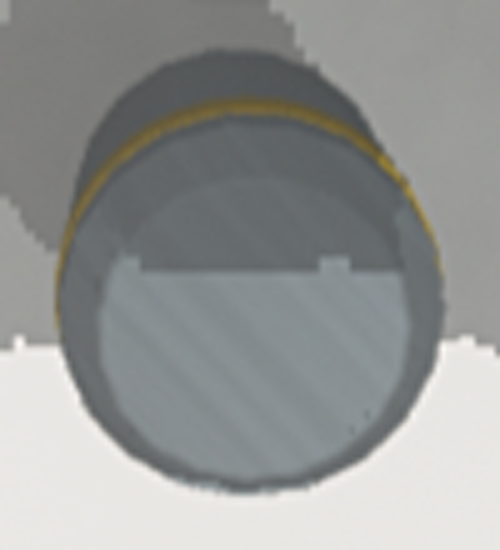

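{"method": "send_rows", "body": {"commands": "0.4 0.15 0.5 -0.17 0 0.1;0.9 0 0 0 0 0;0.9 0 0 0 0 0;0.9 0 0 0 0 0;0.6 0 0 0 0 0;0 0 0 0 0 0"}}

```text
time_s: 17.73
ee_pos: [484.9, 345.6, 93.5]
ee_rot: [-0.492, 0.508, 0.493, 0.507]
force: [0.5, 1.2, 0.4]
opening: 87.7
```

```bash
python3 d.py 484 345.5 44 0; python3 - <<'E'
from h import *
w=get_image('wrist');cv2.imwrite('pics/w10.png',w['pixels'])
E
```

```text
t 17.73 pos [484.9 345.6  93.5] F [0.5 1.2 0.4] T [0.01 0.   0.02] open 87.7
q [-0.95  0.53  0.3   1.88 -0.22  0.77  1.01]
shift mm [49.5  0.7 -0.1] units [ 1.65  0.02 -0.  ] turn rad [-0.002  0.    -0.002] units [-0.03  0.   -0.03]
```

View pics/w10.png

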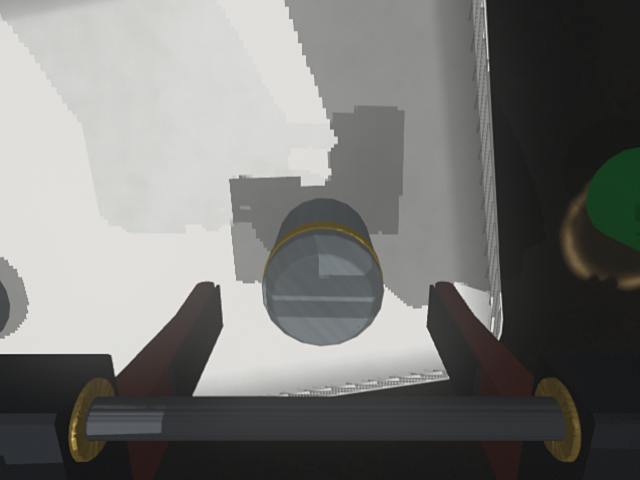

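```bash
python3 - <<'E'
from h import *
w=get_image('wrist')
for v in (290,295,300): print(v,onz(w,323,v,82))
crop(w['pixels'],255,190,395,350,4,'pics/w10c.png')
E
```

```text
290 [479.73249626 346.25152475  82.        ]
295 [482.07508534 346.17679585  82.        ]
300 [484.43617663 346.1014773   82.        ]
```

View pics/w10c.png

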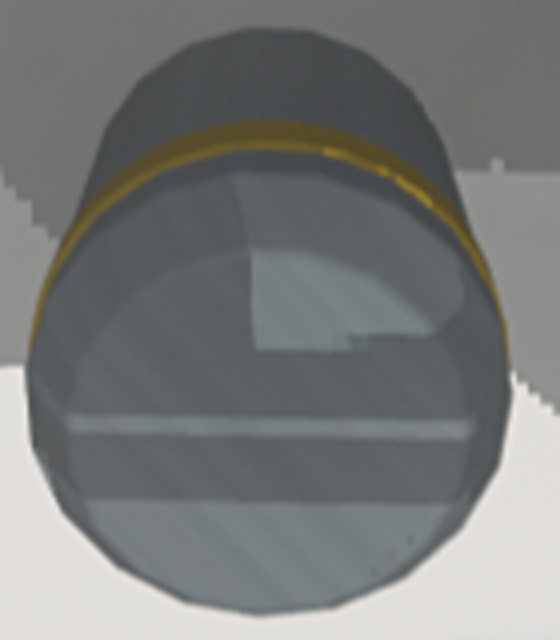

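{"method": "send_rows", "body": {"commands": "0.5 0.02 0 0 0 0;0.5 0 0 0 0 0;0.5 0 0 0 0 0;0.1 0 0 0 0 0;0 0 0 0 0 0"}}

```text
time_s: 18.45
ee_pos: [486.2, 347.2, 45.5]
ee_rot: [-0.492, 0.506, 0.493, 0.509]
force: [-0.2, 0.9, 0.6]
opening: 87.8
```

```bash
python3 d.py 484 345.5 44 0
```

```text
t 18.45 pos [486.2 347.2  45.5] F [-0.2  0.9  0.6] T [-0.04  0.02  0.04] open 87.8
q [-0.93  0.6   0.27  1.9  -0.25  0.67  1.04]
shift mm [ 1.4  2.2 -1.8] units [ 0.05  0.07 -0.06] turn rad [-0.002  0.004  0.002] units [-0.03  0.05  0.02]
```

{"method": "send_rows", "body": {"commands": "0.04 0.09 -0.04 0 0 0;0 0 0 0 0 0"}}

```text
time_s: 18.7
ee_pos: [483.6, 346.2, 44.7]
ee_rot: [-0.492, 0.506, 0.493, 0.51]
force: [0.2, -0.3, 0.8]
opening: 87.9
```

{"method": "send_rows", "body": {"commands": "0 0 0 0 0 0;0 0 0 0 0 0;0 0 0 0 0 0;0 0 0 0 0 0;0 0 0 0 0 0;0 0 0 0 0 0", "gripper": 1}}

```text
time_s: 19.45
ee_pos: [484.0, 346.5, 45.5]
ee_rot: [-0.492, 0.505, 0.493, 0.51]
force: [-0.3, 0.4, -0.1]
opening: 55.0
```

```bash
python3 d.py 483.3 346 44 0
```

```text
t 19.45 pos [484.  346.5  45.5] F [-0.3  0.4 -0.1] T [-0.03  0.03  0.02] open 55.0
q [-0.93  0.6   0.27  1.91 -0.25  0.66  1.04]
shift mm [ 1.4  0.7 -0.5] units [ 0.05  0.02 -0.02] turn rad [-0.002  0.006  0.003] units [-0.03  0.07  0.04]
```

{"method": "send_rows", "body": {"commands": "-0.4 0 0 0 0 0;-0.9 0 0 0 0 0;-1 0 0 0 0 0;-1 0 0 0 0 0;-1 -0.2 -0.4 0 0 0;-1 -0.4 -1 0 0 0;-0.5 -0.4 -1 0 0 0;-0.5 -0.4 -1 0 0 0"}}

```text
time_s: 20.45
ee_pos: [520.9, 241.9, 243.4]
ee_rot: [-0.493, 0.504, 0.495, 0.509]
force: [0.3, -0.6, -1.1]
opening: 55.1
```

{"method": "send_rows", "body": {"commands": "0 -0.4 -1 0 0 0;0 -0.4 -1 0 0 0;0 -0.4 -1 0 0 0;0 -0.4 -1 0 0 0;0 -0.4 -1 0 0 0;0 -0.4 -1 0 0 0;0 -0.2 -1 0 0 0;0 -0.2 -1 0 0 0"}}

```text
time_s: 21.45
ee_pos: [600.4, -9.1, 249.2]
ee_rot: [-0.493, 0.502, 0.494, 0.512]
force: [-0.1, -0.0, -0.8]
opening: 55.1
```

```bash
python3 d.py 600 -227 222 0.5236
```

```text
t 21.45 pos [600.4  -9.1 249.2] F [-0.1 -0.  -0.8] T [ 0.03 -0.    0.05] open 55.1
q [-0.46  0.36  0.49  1.76 -0.2   1.07  1.64]
shift mm [  24.8   -5.2 -218.1] units [ 0.83 -0.17 -7.27] turn rad [-0.001  0.012 -0.515] units [-0.01  0.15 -6.44]
```

{"method": "send_rows", "body": {"commands": "0 0 -1 0 0 -0.9;0 0 -1 0 0 -0.9;0 0 -1 0 0 -0.9;0 0 -1 0 0.05 -0.9;0 0 -1 0 0.05 -0.9;0 0 -1 0 0.05 -0.9;0 0 -0.8 0 0 -0.9;0 0 0 0 0 0"}}

```text
time_s: 22.45
ee_pos: [591.3, -223.6, 252.7]
ee_rot: [-0.607, 0.363, 0.34, 0.62]
force: [-0.4, 0.6, -0.5]
opening: 55.2
```

```bash
python3 d.py 600 -227 222 0.5236;python3 - <<'E'
from h import *
w=get_image('wrist');cv2.imwrite('pics/w11.png',w['pixels'])
E
```

```text
t 22.45 pos [ 591.3 -223.6  252.7] F [-0.4  0.6 -0.5] T [0.1  0.63 0.01] open 55.2
q [-0.03  0.19  0.42  2.06 -0.56  0.46  2.35]
shift mm [31.   8.  -3.1] units [ 1.03  0.27 -0.1 ] turn rad [-0.008 -0.005  0.007] units [-0.09 -0.06  0.09]
```

View pics/w11.png

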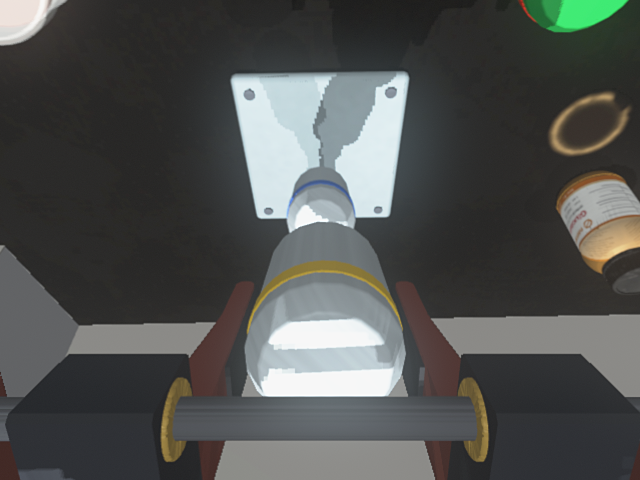

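{"method": "send_rows", "body": {"commands": "0 0.25 -0.1 -0.09 -0.06 0.09;0.4 0 0 0 0 0;0.4 0 0 0 0 0;0 0 0 0 0 0"}}

```text
time_s: 23.0
ee_pos: [600.5, -220.2, 226.9]
ee_rot: [-0.608, 0.359, 0.349, 0.616]
force: [-0.7, 0.3, -0.5]
opening: 55.0
```

```bash
python3 d.py 650.8 -228.4 134.5 0.5236;python3 - <<'E'
from h import *
w=get_image('wrist');cv2.imwrite('pics/w12.png',w['pixels'])
s=get_image('scene');crop(s['pixels'],360,180,510,290,5,'pics/s12.png')
E
```

```text
t 23.0 pos [ 600.5 -220.2  226.9] F [-0.7  0.3 -0.5] T [-0.    0.6   0.03] open 55.0
q [ 0.01  0.24  0.38  2.06 -0.64  0.43  2.44]
shift mm [105.3   2.3  -7.5] units [ 3.51  0.08 -0.25] turn rad [ 0.009  0.007 -0.002] units [ 0.11  0.09 -0.03]
```

View pics/w12.png

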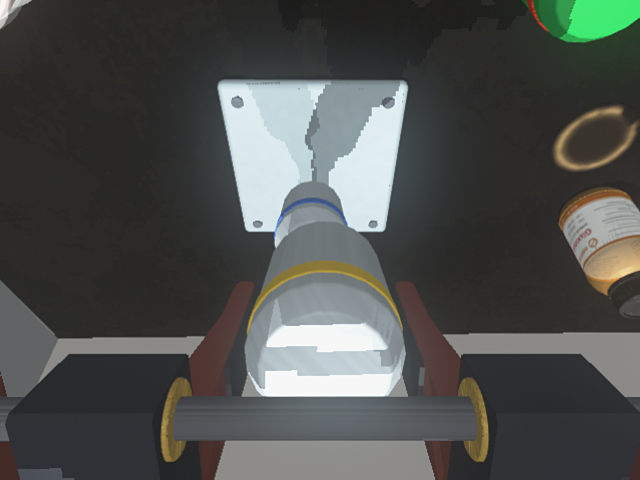

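View pics/s12.png

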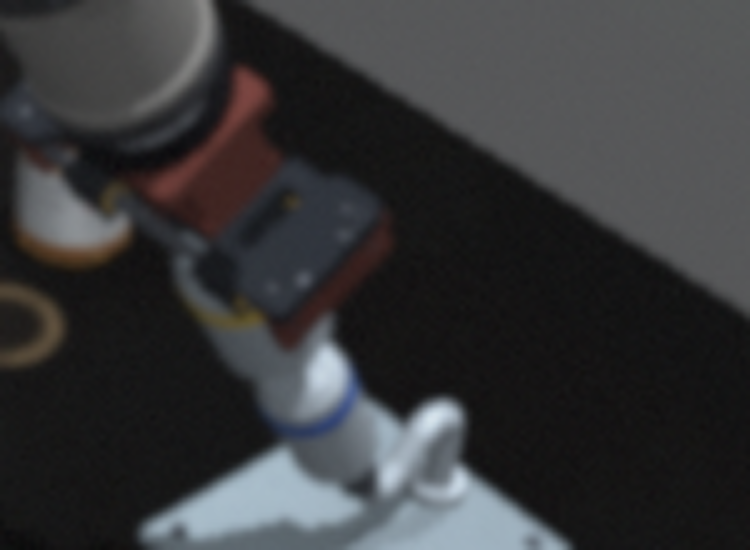

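{"method": "send_rows", "body": {"commands": "0 0.07 -0.25 0.11 0.08 0;0.3 0 0 0 0 0;0.3 0 0 0 0 0;0 0 0 0 0 0"}}

```text
time_s: 23.6
ee_pos: [608.0, -229.4, 210.6]
ee_rot: [-0.607, 0.363, 0.344, 0.618]
force: [-0.5, -1.0, 0.1]
opening: 55.3
```

```bash
python3 d.py 650.8 -228.4 134.5 0.5236;python3 - <<'E'
from h import *
w=get_image('wrist');cv2.imwrite('pics/w13.png',w['pixels'])
E
```

```text
t 23.6 pos [ 608.  -229.4  210.6] F [-0.5 -1.   0.1] T [0.   0.62 0.03] open 55.3
q [ 0.05  0.28  0.35  2.05 -0.7   0.41  2.49]
shift mm [87.3  1.   2.4] units [2.91 0.03 0.08] turn rad [-0.002 -0.001 -0.   ] units [-0.02 -0.01 -0.  ]
```

View pics/w13.png

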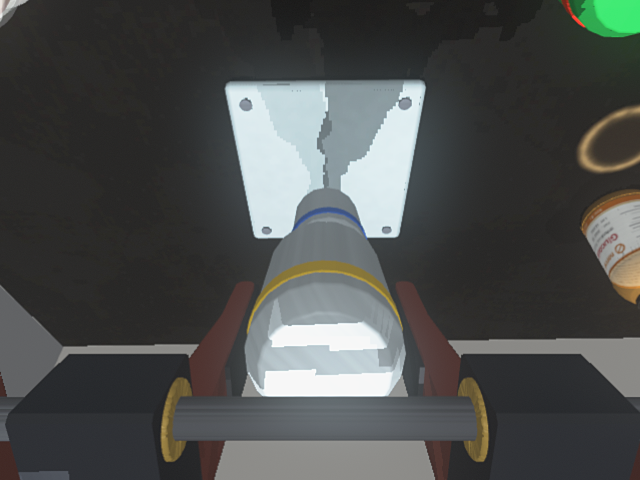

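{"method": "send_rows", "body": {"commands": "0.2 0.02 0.06 0 0 0;0.2 0 0 0 0 0;0.15 0 0 0 0 0;0 0 0 0 0 0"}}

```text
time_s: 24.15
ee_pos: [616.4, -227.6, 195.4]
ee_rot: [-0.607, 0.363, 0.344, 0.618]
force: [0.1, -0.2, -1.1]
opening: 55.1
```

```bash
python3 d.py 650.8 -228.4 134.5 0.5236
```

```text
t 24.15 pos [ 616.4 -227.6  195.4] F [ 0.1 -0.2 -1.1] T [0.08 0.54 0.01] open 55.1
q [ 0.07  0.31  0.32  2.05 -0.74  0.38  2.52]
shift mm [69.9  0.7  0.3] units [2.33 0.02 0.01] turn rad [-0.001 -0.001  0.   ] units [-0.02 -0.01  0.01]
```

{"method": "send_rows", "body": {"commands": "0.2 0.02 0.01 0 0 0;0.2 0 0 0 0 0;0 0 0 0 0 0"}}

```text
time_s: 24.52
ee_pos: [622.3, -227.6, 184.1]
ee_rot: [-0.607, 0.363, 0.344, 0.618]
force: [-0.1, 0.7, -1.3]
opening: 55.2
```

```bash
python3 d.py 650.8 -228.4 134.5 0.5236
```

```text
t 24.52 pos [ 622.3 -227.6  184.1] F [-0.1  0.7 -1.3] T [ 0.04  0.56 -0.01] open 55.2
q [ 0.09  0.33  0.29  2.05 -0.77  0.36  2.55]
shift mm [57.2  0.1  0.1] units [1.91 0.   0.  ] turn rad [-0.002 -0.001  0.001] units [-0.02 -0.01  0.01]
```

{"method": "send_rows", "body": {"commands": "0.25 0 0 0 0 0;0.25 0 0 0 0 0;0.1 0 0 0 0 0"}}

```text
time_s: 24.9
ee_pos: [631.9, -227.9, 167.5]
ee_rot: [-0.607, 0.363, 0.344, 0.618]
force: [-0.8, 0.2, -1.4]
opening: 55.1
```

```bash
python3 d.py 650.8 -228.4 134.5 0.5236
```

```text
t 24.9 pos [ 631.9 -227.9  167.5] F [-0.8  0.2 -1.4] T [ 0.03  0.64 -0.  ] open 55.1
q [ 0.12  0.37  0.25  2.04 -0.81  0.33  2.59]
shift mm [38.   0.1  0.1] units [1.27 0.   0.  ] turn rad [-0.002 -0.001  0.001] units [-0.02 -0.01  0.01]
```

{"method": "send_rows", "body": {"commands": "0.25 0 0 0 0 0;0.25 0 0 0 0 0;0.15 0 0 0 0 0"}}

```text
time_s: 25.28
ee_pos: [642.4, -228.3, 149.4]
ee_rot: [-0.607, 0.363, 0.344, 0.618]
force: [-0.3, 0.3, -2.2]
opening: 54.9
```

```bash
python3 d.py 650.8 -228.4 134.5 0.5236
```

```text
t 25.27 pos [ 642.4 -228.3  149.4] F [-0.3  0.3 -2.2] T [-0.    0.62  0.06] open 54.9
q [ 0.15  0.41  0.21  2.03 -0.85  0.3   2.63]
shift mm [17.1  0.2  0.2] units [0.57 0.01 0.01] turn rad [-0.002 -0.001  0.001] units [-0.02 -0.02  0.01]
```

{"method": "send_rows", "body": {"commands": "0.14 0 0 0 0 0;0.12 0 0 0 0 0;0.08 0 0 0 0 0"}}

```text
time_s: 25.65
ee_pos: [647.9, -228.6, 139.7]
ee_rot: [-0.607, 0.363, 0.344, 0.618]
force: [0.8, -0.4, -1.0]
opening: 54.8
```

```bash
python3 d.py 650.8 -228.4 134.5 0.5236
```

```text
t 25.65 pos [ 647.9 -228.6  139.7] F [ 0.8 -0.4 -1. ] T [-0.01  0.65  0.03] open 54.8
q [ 0.17  0.43  0.19  2.02 -0.87  0.29  2.65]
shift mm [6.  0.1 0.2] units [0.2  0.   0.01] turn rad [-0.002 -0.001  0.001] units [-0.02 -0.02  0.01]
```

Now 1.2 mm steps, one call at a time.

{"method": "send_rows", "body": {"commands": "0.06 0 0 0 0 0;0.04 0 0 0 0 0"}}

```text
time_s: 25.9
ee_pos: [649.5, -228.6, 137.1]
ee_rot: [-0.607, 0.363, 0.344, 0.618]
force: [0.2, -0.2, -1.0]
opening: 54.9
```

{"method": "send_rows", "body": {"commands": "0.04 0 0 0 0 0"}}

```text
time_s: 26.02
ee_pos: [650.2, -228.7, 136.1]
ee_rot: [-0.607, 0.363, 0.344, 0.618]
force: [-0.8, 0.4, -0.7]
opening: 55.1
```

{"method": "send_rows", "body": {"commands": "0.03 0 0 0 0 0"}}

```text
time_s: 26.15
ee_pos: [650.6, -228.7, 135.3]
ee_rot: [-0.607, 0.363, 0.344, 0.618]
force: [-0.5, 0.0, -1.6]
opening: 55.2
```

{"method": "send_rows", "body": {"commands": "0.03 0 0 0 0 0"}}

```text
time_s: 26.28
ee_pos: [651.0, -228.8, 134.7]
ee_rot: [-0.607, 0.363, 0.344, 0.618]
force: [-8.4, 2.0, 8.9]
opening: 55.4
```

{"method": "send_rows", "body": {"commands": "0.03 0 0 0 0 0;0 0 0 0 0 0"}}

```text
time_s: 26.52
ee_pos: [650.9, -228.8, 134.9]
ee_rot: [-0.607, 0.362, 0.344, 0.618]
force: [-0.4, -0.1, -2.2]
opening: 55.5
```

{"method": "send_rows", "body": {"commands": "0.03 0 0 0 0 0"}}

```text
time_s: 26.65
ee_pos: [651.1, -228.9, 134.7]
ee_rot: [-0.607, 0.362, 0.343, 0.618]
force: [-11.6, 2.2, 13.0]
opening: 55.4
```

{"method": "send_rows", "body": {"commands": "0 0 0 0 0 0;0 0 0 0 0 0;0 0 0 0 0 0;0 0 0 0 0 0", "gripper": -1}}

```text
time_s: 27.15
ee_pos: [652.4, -229.2, 135.4]
ee_rot: [-0.607, 0.362, 0.343, 0.619]
force: [0.1, -0.1, -0.7]
opening: 87.2
```

```bash
python3 d.py 650.8 -228.4 134.5 0.5236;python3 - <<'E'
from h import *
w=get_image('wrist');cv2.imwrite('pics/w14.png',w['pixels'])
E
```

```text
t 27.15 pos [ 652.4 -229.2  135.4] F [ 0.1 -0.1 -0.7] T [0.01 0.44 0.  ] open 87.2
q [ 0.18  0.44  0.17  2.01 -0.88  0.28  2.66]
shift mm [-0.1  1.8  0.8] units [-0.    0.06  0.03] turn rad [-0.002 -0.001  0.004] units [-0.03 -0.02  0.05]
```

View pics/w14.png

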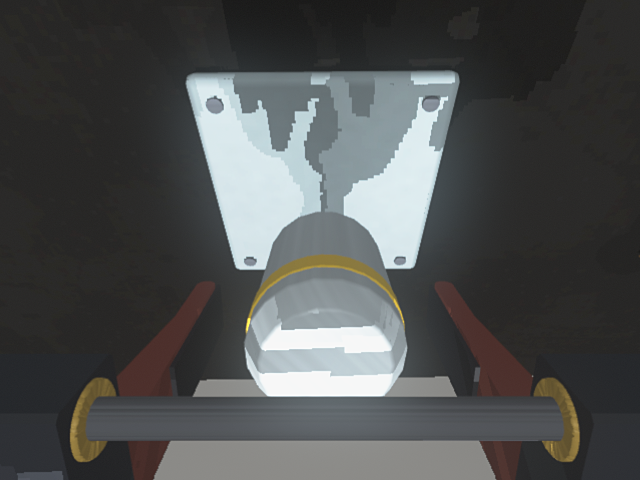

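{"method": "send_rows", "body": {"commands": "-0.5 0 0 0 0 0;-1 0 0 0 0 0;-1 0 0 0 0 0;-1 0 0 0 0 0;-0.9 0 0.3 0 0 0.3;-0.1 0 1 0 0 1;0 0 1 0 0 1;0 0 1 0 0 1"}}

```text
time_s: 28.2
ee_pos: [580.2, -131.4, 261.7]
ee_rot: [-0.55, 0.443, 0.419, 0.571]
force: [0.6, -0.2, -0.5]
opening: 88.1
```

{"method": "send_rows", "body": {"commands": "0 0.2 1 0 0 1;0 0.3 1 0 0 1;0 0.3 1 0 0 1;0 0.4 1 0 0 0.1;0 0.4 1 0 0 0;0.3 0.4 1 0 0 0;0.4 0.3 0.9 0 0 0;0.4 0 0.3 0 0 0"}}

```text
time_s: 29.2
ee_pos: [519.3, 93.1, 231.4]
ee_rot: [-0.49, 0.509, 0.485, 0.515]
force: [-0.2, 0.8, 0.2]
opening: 87.6
```

```bash
python3 d.py 513 117 200 0; python3 - <<'E'
from h import *
w=get_image('wrist');cv2.imwrite('pics/w15.png',w['pixels'])
w=get_image('scene');crop(w['pixels'],360,180,510,290,5,'pics/s15.png')
E
```

```text
t 29.2 pos [519.3  93.1 231.4] F [-0.2  0.8  0.2] T [-0.03 -0.    0.01] open 87.6
q [-0.68  0.24  0.45  1.94 -0.12  0.98  1.35]
shift mm [31.4  7.8 23.5] units [1.05 0.26 0.78] turn rad [-0.021  0.001  0.011] units [-0.26  0.01  0.14]
```

View pics/s15.png

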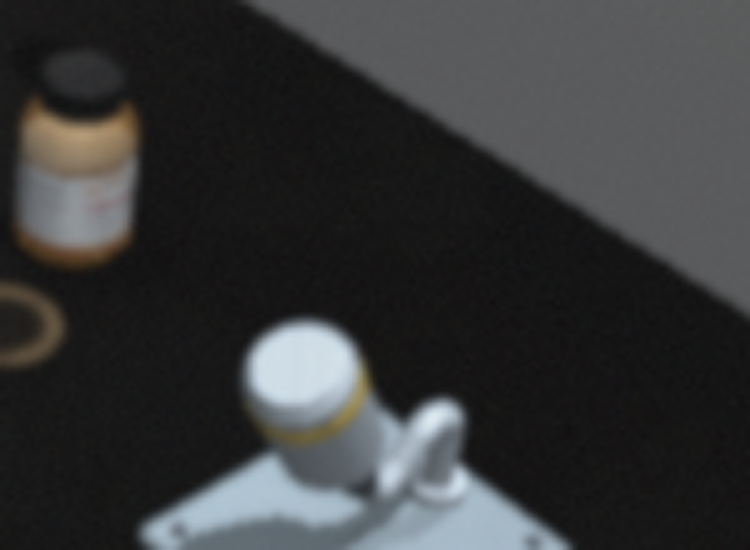

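View pics/w15.png

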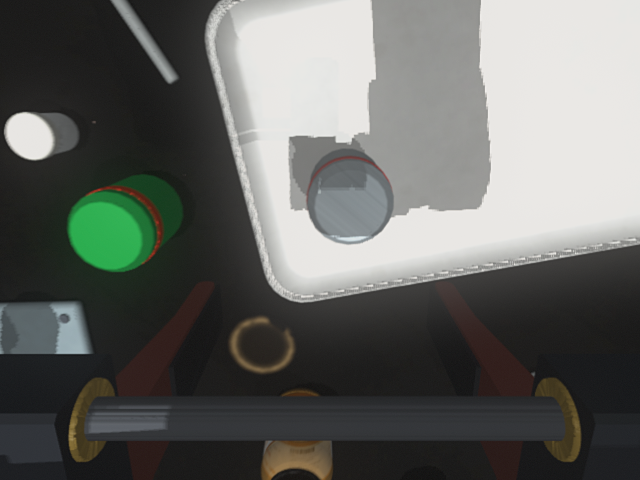

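```bash
python3 - <<'E'
from h import *
w=get_image('wrist')
print(onz(w,351,206,82), onz(w,112,235,82))
crop(w['pixels'],295,140,405,250,5,'pics/w15c.png')
E
```

```text
[513.27812544 112.53819203  82.        ] [526.53926025 -66.09968561  82.        ]
```

View pics/w15c.png

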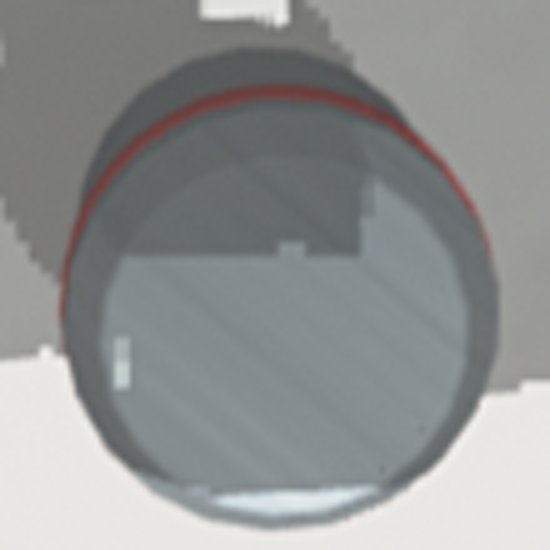

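{"method": "send_rows", "body": {"commands": "0.4 0.2 0.65 -0.26 0 0.14;0.9 0 0 0 0 0;0.9 0 0 0 0 0;0.9 0 0 0 0 0;0.6 0 0 0 0 0;0 0 0 0 0 0"}}

```text
time_s: 30.1
ee_pos: [516.1, 111.5, 115.6]
ee_rot: [-0.491, 0.509, 0.492, 0.508]
force: [0.2, -0.1, -0.2]
opening: 87.6
```

```bash
python3 d.py 514 113.5 44 0; python3 - <<'E'
from h import *
w=get_image('wrist');cv2.imwrite('pics/w16.png',w['pixels'])
crop(w['pixels'],225,150,425,350,3,'pics/w16c.png')
for v in (265,270,275,280): print(v,onz(w,323,v,82))
E
```

```text
t 30.1 pos [516.1 111.5 115.6] F [ 0.2 -0.1 -0.2] T [0.04 0.03 0.  ] open 87.6
q [-0.64  0.41  0.39  2.03 -0.23  0.74  1.42]
shift mm [71.6  2.   2. ] units [2.39 0.07 0.07] turn rad [-0.004 -0.    -0.002] units [-0.05 -0.01 -0.02]
265 [507.49302663 111.85060544  82.        ]
270 [510.03648183 111.76507056  82.        ]
275 [512.59963261 111.67887397  82.        ]
280 [515.18270083 111.59200822  82.        ]
```

View pics/w16c.png

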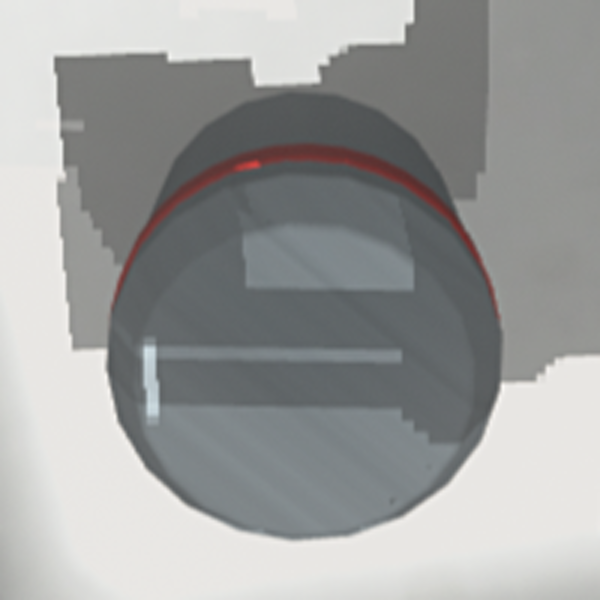

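{"method": "send_rows", "body": {"commands": "0.3 0.08 0.09 -0.05 0 0;0.6 0.02 0 0 0 0;0.6 0 0 0 0 0;0.4 0 0 0 0 0;0 0 0 0 0 0"}}

```text
time_s: 30.78
ee_pos: [515.7, 116.6, 59.8]
ee_rot: [-0.493, 0.505, 0.493, 0.509]
force: [0.5, -0.8, 1.1]
opening: 87.9
```

```bash
python3 d.py 513.3 113.8 44 0
```

```text
t 30.77 pos [515.7 116.6  59.8] F [ 0.5 -0.8  1.1] T [ 0.02 -0.03  0.04] open 87.9
q [-0.61  0.5   0.34  2.06 -0.28  0.62  1.47]
shift mm [15.8  2.4 -2.9] units [ 0.53  0.08 -0.1 ] turn rad [0.002 0.003 0.005] units [0.02 0.04 0.06]
```

{"method": "send_rows", "body": {"commands": "0.3 0.06 -0.1 0 0 0.05;0.2 0.03 0 0 0 0;0 0 0 0 0 0"}}

```text
time_s: 31.15
ee_pos: [513.6, 113.7, 44.9]
ee_rot: [-0.493, 0.505, 0.494, 0.508]
force: [0.7, -0.3, -0.3]
opening: 87.8
```

```bash
python3 d.py 513.3 113.8 44 0; python3 - <<'E'
from h import *
w=get_image('wrist');cv2.imwrite('pics/w17.png',w['pixels'])
E
```

```text
t 31.15 pos [513.6 113.7  44.9] F [ 0.7 -0.3 -0.3] T [0.03 0.   0.02] open 87.8
q [-0.59  0.52  0.32  2.07 -0.3   0.59  1.48]
shift mm [0.9 0.3 0.1] units [0.03 0.01 0.  ] turn rad [0.002 0.004 0.002] units [0.02 0.05 0.03]
```

View pics/w17.png

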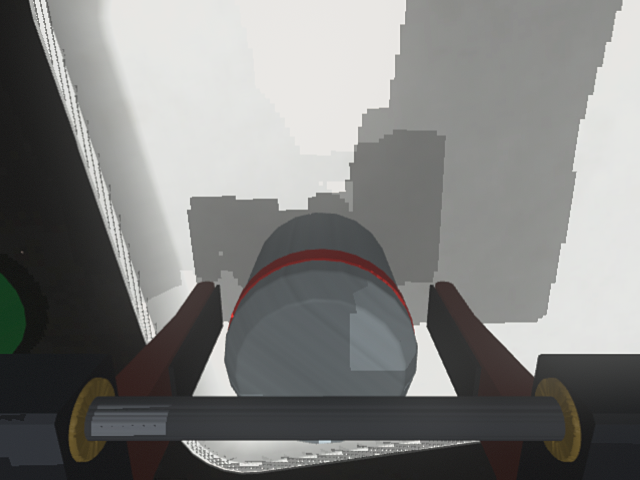

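Grey red-band cup centred between the fingers (u about 321). Closing, then lifting.

{"method": "send_rows", "body": {"commands": "0 0 0 0 0 0;0 0 0 0 0 0;0 0 0 0 0 0;0 0 0 0 0 0;0 0 0 0 0 0", "gripper": 1}}

```text
time_s: 31.82
ee_pos: [514.2, 113.8, 45.6]
ee_rot: [-0.493, 0.505, 0.493, 0.509]
force: [-0.1, -0.5, -0.7]
opening: 64.9
```

```bash
python3 d.py 513.3 113.8 44 0
```

```text
t 31.82 pos [514.2 113.8  45.6] F [-0.1 -0.5 -0.7] T [-0.02 -0.02 -0.04] open 64.9
q [-0.59  0.52  0.33  2.07 -0.3   0.59  1.48]
shift mm [ 1.6  0.9 -0. ] units [ 0.05  0.03 -0.  ] turn rad [0.001 0.004 0.004] units [0.02 0.06 0.05]
```

{"method": "send_rows", "body": {"commands": "-0.4 0 0 0 0 0;-0.9 0 0 0 0 0;-1 0 0 0 0 0;-1 0 0 0 0 0;-1 -0.3 -0.4 0 0 0;-1 -0.5 -1 0 0 0;-0.7 -0.5 -1 0 0 0;-0.5 -0.5 -1 0 0 0"}}

```text
time_s: 32.83
ee_pos: [563.0, 9.3, 249.8]
ee_rot: [-0.493, 0.504, 0.496, 0.507]
force: [0.8, 0.5, -1.9]
opening: 65.0
```

{"method": "send_rows", "body": {"commands": "0 -0.5 -1 0 0 -0.9;0 -0.2 -1 0 0 -0.9;0 0 -1 0 0 -0.9;0 0 -1 0 0.05 -0.9;0 0 -1 0 0.05 -0.9;0 0 -1 0 0.05 -0.9;0 0 -1 0 0 -0.9;0 0 -0.3 0 0 0"}}

```text
time_s: 33.83
ee_pos: [576.2, -220.1, 256.1]
ee_rot: [-0.608, 0.364, 0.343, 0.616]
force: [-0.4, -0.0, -1.9]
opening: 64.9
```

```bash
python3 d.py 598 -227 226 0.5236
```

```text
t 33.83 pos [ 576.2 -220.1  256.1] F [-0.4 -0.  -1.9] T [ 0.07  0.64 -0.01] open 64.9
q [-0.07  0.16  0.46  2.09 -0.53  0.47  2.34]
shift mm [37.2 -4.  -6. ] units [ 1.24 -0.13 -0.2 ] turn rad [ 0.001 -0.006  0.   ] units [ 0.01 -0.07  0.  ]
```

{"method": "send_rows", "body": {"commands": "0.2 -0.13 -0.15 0 -0.05 0;0.4 0 0 0 0 0;0.3 0 0 0 0 0;0 0 0 0 0 0"}}

```text
time_s: 34.33
ee_pos: [591.6, -225.3, 234.1]
ee_rot: [-0.607, 0.363, 0.345, 0.618]
force: [-1.0, 0.3, -3.1]
opening: 65.2
```

```bash
python3 d.py 649 -228.6 138.1 0.5236;python3 - <<'E'
from h import *
w=get_image('wrist');cv2.imwrite('pics/w18.png',w['pixels'])
E
```

```text
t 34.33 pos [ 591.6 -225.3  234.1] F [-1.   0.3 -3.1] T [0.01 0.69 0.04] open 65.2
q [-0.02  0.22  0.43  2.07 -0.63  0.45  2.43]
shift mm [111.9  -1.8  -1.6] units [ 3.73 -0.06 -0.05] turn rad [-0.001  0.    -0.001] units [-0.02  0.   -0.01]
```

View pics/w18.png

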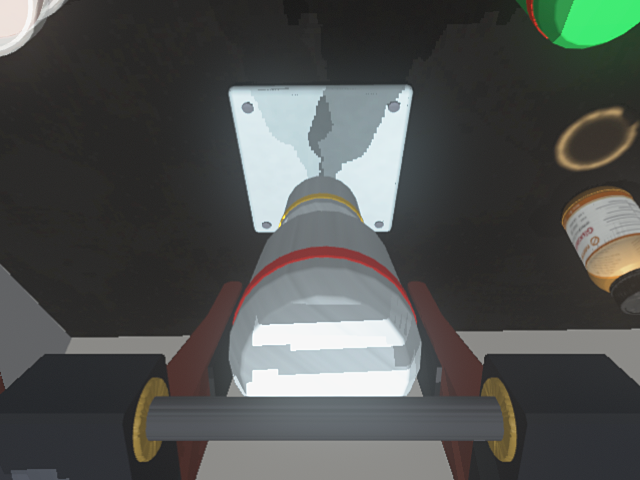

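{"method": "send_rows", "body": {"commands": "0.3 -0.05 -0.06 0 0 0;0.3 0 0 0 0 0;0.2 0 0 0 0 0;0 0 0 0 0 0"}}

```text
time_s: 34.88
ee_pos: [606.0, -227.0, 213.0]
ee_rot: [-0.607, 0.362, 0.345, 0.618]
force: [0.2, 0.6, -1.8]
opening: 64.7
```

```bash
python3 d.py 649 -228.6 138.1 0.5236;python3 - <<'E'
from h import *
w=get_image('wrist');cv2.imwrite('pics/w19.png',w['pixels'])
s=get_image('scene');crop(s['pixels'],360,180,510,290,5,'pics/s19.png')
E
```

```text
t 34.88 pos [ 606. -227.  213.] F [ 0.2  0.6 -1.8] T [-0.01  0.7   0.03] open 64.7
q [ 0.02  0.27  0.38  2.06 -0.71  0.41  2.5 ]
shift mm [86.3  0.2 -0.4] units [ 2.88  0.01 -0.01] turn rad [-0.     0.001 -0.   ] units [-0.    0.01 -0.  ]
```

View pics/w19.png

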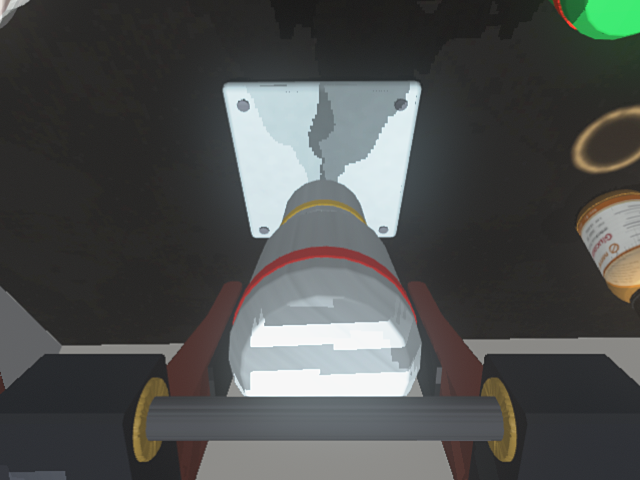

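View pics/s19.png

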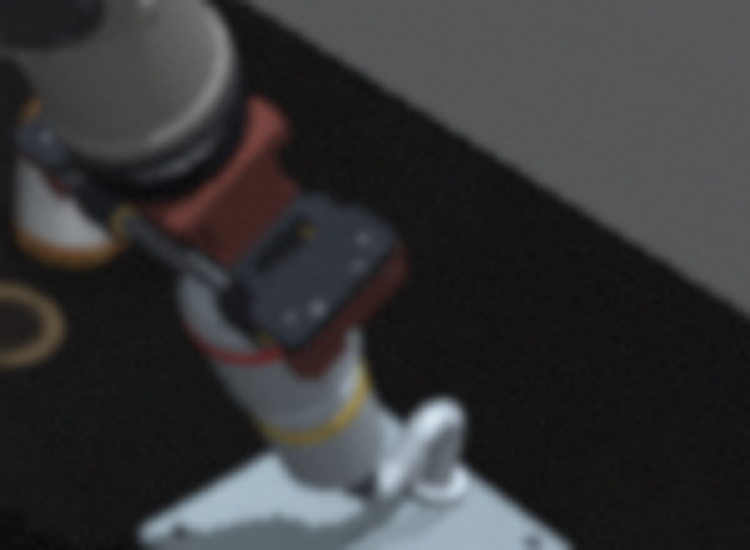

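Aligned (medium u≈325, large u≈325). Advancing.

{"method": "send_rows", "body": {"commands": "0.2 0 0 0 0 0;0.2 0 0 0 0 0;0.15 0 0 0 0 0"}}

```text
time_s: 35.35
ee_pos: [615.0, -227.7, 199.2]
ee_rot: [-0.607, 0.362, 0.344, 0.618]
force: [-0.2, 0.3, -2.6]
opening: 64.7
```

```bash
python3 d.py 649 -228.6 138.1 0.5236
```

```text
t 35.35 pos [ 615.  -227.7  199.2] F [-0.2  0.3 -2.6] T [ 0.05  0.65 -0.03] open 64.7
q [ 0.04  0.3   0.35  2.05 -0.75  0.39  2.54]
shift mm [70.   1.2  0.1] units [2.33 0.04 0.  ] turn rad [-0.    -0.     0.002] units [-0.01 -0.    0.02]
```

{"method": "send_rows", "body": {"commands": "0.2 0.03 0 0 0 0;0.2 0 0 0 0 0;0.1 0 0 0 0 0"}}

```text
time_s: 35.72
ee_pos: [622.1, -227.8, 184.4]
ee_rot: [-0.607, 0.362, 0.344, 0.618]
force: [0.2, 0.4, -2.3]
opening: 65.2
```

```bash
python3 d.py 649 -228.6 138.1 0.5236
```

```text
t 35.73 pos [ 622.1 -227.8  184.4] F [ 0.2  0.4 -2.3] T [ 0.01  0.68 -0.04] open 65.2
q [ 0.07  0.34  0.32  2.05 -0.79  0.37  2.57]
shift mm [53.5 -0.1  0. ] units [ 1.78 -0.    0.  ] turn rad [-0.     0.     0.001] units [-0.01  0.    0.01]
```

{"method": "send_rows", "body": {"commands": "0.25 0 0 0 0 0;0.25 0 0 0 0 0;0.1 0 0 0 0 0"}}

```text
time_s: 36.1
ee_pos: [631.7, -228.1, 167.5]
ee_rot: [-0.607, 0.362, 0.344, 0.618]
force: [0.1, -0.1, -1.5]
opening: 65.4
```

```bash
python3 d.py 649 -228.6 138.1 0.5236
```

```text
t 36.1 pos [ 631.7 -228.1  167.5] F [ 0.1 -0.1 -1.5] T [0.03 0.68 0.03] open 65.4
q [ 0.1   0.37  0.28  2.04 -0.84  0.34  2.62]
shift mm [34.2 -0.3  0. ] units [ 1.14 -0.01  0.  ] turn rad [-0.001  0.     0.001] units [-0.01  0.    0.01]
```

{"method": "send_rows", "body": {"commands": "0.25 0 0 0 0 0;0.2 0 0 0 0 0;0.1 0 0 0 0 0"}}

```text
time_s: 36.48
ee_pos: [640.6, -228.5, 152.2]
ee_rot: [-0.607, 0.362, 0.344, 0.618]
force: [-0.4, 0.0, -1.1]
opening: 65.1
```

```bash
python3 d.py 649 -228.6 138.1 0.5236
```

```text
t 36.48 pos [ 640.6 -228.5  152.2] F [-0.4  0.  -1.1] T [-0.01  0.73 -0.03] open 65.1
q [ 0.13  0.41  0.24  2.03 -0.87  0.31  2.65]
shift mm [16.4 -0.2  0.1] units [ 0.55 -0.01  0.  ] turn rad [-0.001 -0.     0.001] units [-0.01 -0.    0.01]
```

{"method": "send_rows", "body": {"commands": "0.14 0 0 0 0 0;0.1 0 0 0 0 0;0.07 0 0 0 0 0"}}

```text
time_s: 36.85
ee_pos: [645.6, -228.7, 143.6]
ee_rot: [-0.607, 0.362, 0.344, 0.618]
force: [0.0, -0.3, -1.9]
opening: 65.0
```

```bash
python3 d.py 649 -228.6 138.1 0.5236
```

```text
t 36.85 pos [ 645.6 -228.7  143.6] F [ 0.  -0.3 -1.9] T [ 0.05  0.76 -0.02] open 65.0
q [ 0.14  0.42  0.22  2.02 -0.89  0.3   2.67]
shift mm [ 6.5 -0.2  0.2] units [ 0.22 -0.01  0.01] turn rad [-0.001 -0.     0.001] units [-0.01 -0.    0.01]
```

{"method": "send_rows", "body": {"commands": "0.06 0 0 0 0 0;0.04 0 0 0 0 0"}}

```text
time_s: 37.1
ee_pos: [647.2, -228.8, 140.9]
ee_rot: [-0.607, 0.362, 0.344, 0.618]
force: [-0.9, 0.8, -2.6]
opening: 65.0
```

{"method": "send_rows", "body": {"commands": "0.03 0 0 0 0 0"}}

```text
time_s: 37.22
ee_pos: [647.7, -228.9, 140.1]
ee_rot: [-0.607, 0.362, 0.344, 0.618]
force: [-0.4, 0.5, -1.9]
opening: 65.0
```

{"method": "send_rows", "body": {"commands": "0.03 0 0 0 0 0"}}

```text
time_s: 37.35
ee_pos: [648.2, -228.9, 139.4]
ee_rot: [-0.607, 0.362, 0.344, 0.618]
force: [-0.3, -0.9, -2.0]
opening: 65.0
```

{"method": "send_rows", "body": {"commands": "0.03 0 0 0 0 0"}}

```text
time_s: 37.48
ee_pos: [648.7, -228.9, 138.6]
ee_rot: [-0.607, 0.362, 0.344, 0.618]
force: [-0.6, 0.5, -2.4]
opening: 65.4
```

{"method": "send_rows", "body": {"commands": "0.03 0 0 0 0 0"}}

```text
time_s: 37.6
ee_pos: [648.9, -228.9, 138.3]
ee_rot: [-0.607, 0.362, 0.344, 0.618]
force: [-10.4, 2.0, 11.0]
opening: 64.4
```

{"method": "send_rows", "body": {"commands": "0.02 0 0 0 0 0"}}

```text
time_s: 37.72
ee_pos: [648.9, -228.9, 138.3]
ee_rot: [-0.607, 0.362, 0.344, 0.618]
force: [-7.5, 1.9, 7.0]
opening: 65.0
```

{"method": "send_rows", "body": {"commands": "0 0 0 0 0 0;0 0 0 0 0 0;0 0 0 0 0 0;0 0 0 0 0 0", "gripper": -1}}

```text
time_s: 38.22
ee_pos: [650.3, -229.3, 139.7]
ee_rot: [-0.608, 0.361, 0.343, 0.618]
force: [-0.2, -0.9, -0.9]
opening: 87.9
```

```bash
python3 d.py 649 -228.6 138.1 0.5236;python3 - <<'E'
from h import *
w=get_image('wrist');cv2.imwrite('pics/w20.png',w['pixels'])
E
```

```text
t 38.23 pos [ 650.3 -229.3  139.7] F [-0.2 -0.9 -0.9] T [0.05 0.53 0.06] open 87.9
q [ 0.15  0.44  0.2   2.02 -0.91  0.29  2.68]
shift mm [0.7 2.  0.7] units [0.02 0.07 0.02] turn rad [-0.001 -0.     0.005] units [-0.01 -0.    0.06]
```

View pics/w20.png

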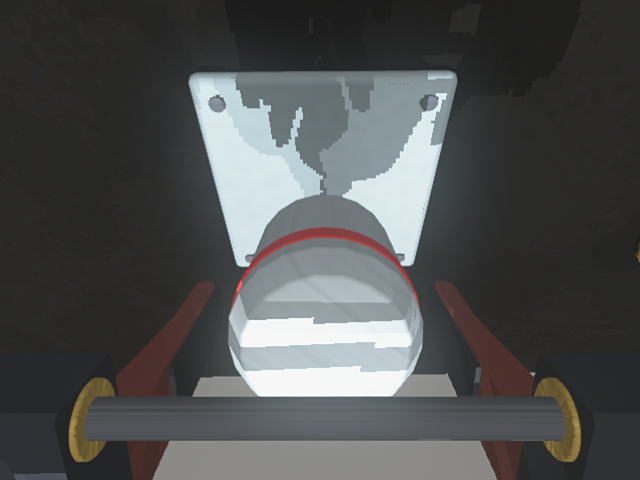

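{"method": "send_rows", "body": {"commands": "-0.3 0 0 0 0 0;-0.6 0 0 0 0 0;-1 0 0 0 0 0;-1 0 0 0 0 0;-1 0 0 0 0 0;-0.8 0 0.5 0 0 0;0 0 1 0 0 0;0 0 1 0 0 0"}}

```text
time_s: 39.28
ee_pos: [577.2, -154.4, 268.7]
ee_rot: [-0.606, 0.362, 0.34, 0.621]
force: [0.2, 0.7, -0.0]
opening: 87.8
```

{"method": "send_rows", "body": {"commands": "0 0 1 0 0 0;0 0 1 0 0 0;0 0 0 0 0 0;0 0 0 0 0 0"}}

```text
time_s: 39.78
ee_pos: [578.4, -91.6, 270.8]
ee_rot: [-0.606, 0.361, 0.34, 0.622]
force: [-0.2, 0.7, -0.1]
opening: 87.5
```

```bash
python3 d.py 600 -228 250 0.5236;python3 - <<'E'
from h import *
w=get_image('wrist');cv2.imwrite('pics/w21.png',w['pixels'])
s=get_image('scene');crop(s['pixels'],300,160,500,310,4,'pics/s21.png')
t=get_image('top');crop(t['pixels'],200,150,480,320,2.8,'pics/t21.png')
E
```

```text
t 39.77 pos [578.4 -91.6 270.8] F [-0.2  0.7 -0.1] T [ 0.01  0.45 -0.  ] open 87.5
q [-0.42  0.05  0.5   2.16 -0.12  0.41  1.71]
shift mm [  30.9  -12.6 -135.6] units [ 1.03 -0.42 -4.52] turn rad [-0.009  0.     0.01 ] units [-0.11  0.01  0.12]
```

View pics/w21.png

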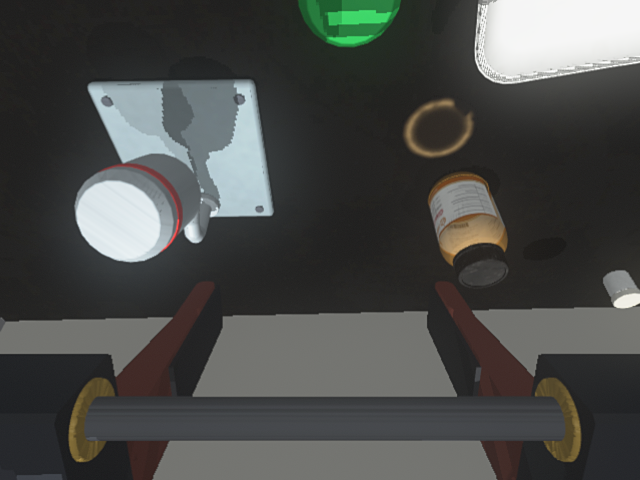

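View pics/s21.png

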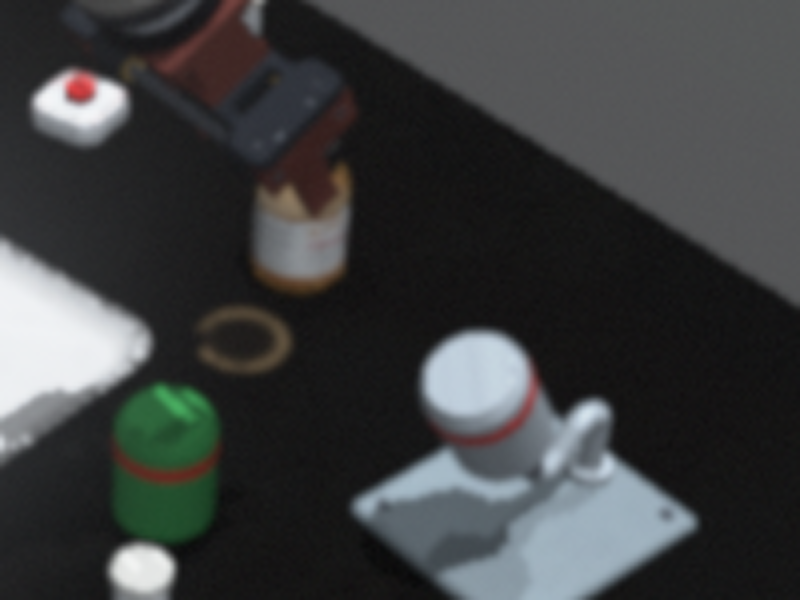

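View pics/t21.png

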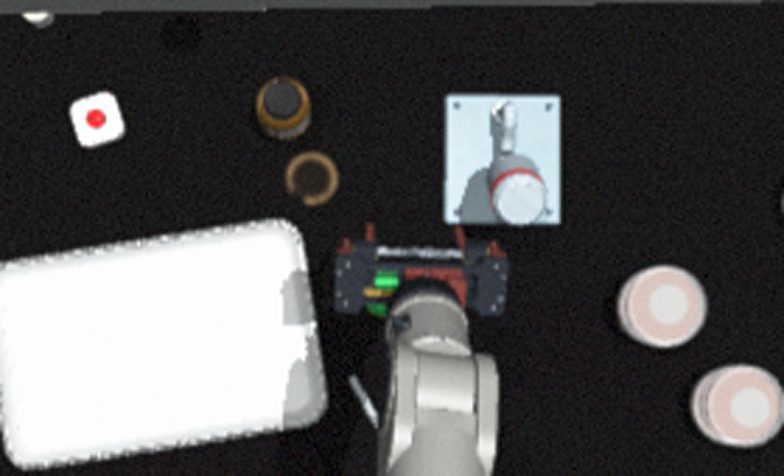

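```bash
python3 - <<'E'
from h import *
w=get_image('wrist')
for L in (127,132,137,142): print(L,proj(w,np.array([696.2,-229.4,55])+L*np.array([-.5,.0145,.866])).round(1))
a=cv2.imread('pics/scene0.png').astype(int);s=get_image('scene')['pixels'].astype(int)
for n,(x,y,r) in dict(pot=(335,307,12),dish=(437,365,28),dish2=(428,425,28)).items(): print(n,abs(a-s)[y-r:y+r,x-r:x+r].mean().round(1))
E
```

```text
127 [[123.4 224.7]]
132 [[120.  226.9]]
137 [[116.5 229.2]]
142 [[112.8 231.6]]
pot 8.2
dish 3.7
dish2 4.1
```

```bash
python3 -c "
from rig import *
print(sign_off())"
```

```text
the job is handed in; nothing more can be done
None
```

The three cups hang upside down on the prong: small, then medium, then large. Each was felt home, let go and backed off before the next was fetched. I handed in at about 40 s with the gripper clear.

- **Seating:** The small cup met the prong's end at about 120 mm along the prong. The medium and large cups then made contact within about 0.5 mm of where full nesting puts them.
- **Force:** The small cup's first touch was firmer than intended. It peaked at about 36 N on the wrist because I had sent three feel steps in one batch. I backed it off to about 2 N before letting go. I sent the last feel steps for the medium and large cups one at a time, and they touched at about 12–18 N.
- **Final views:** The large cup sits over the others on the prong. The bottle is upright with no sign of having moved, and the green look-alikes were not touched. The camera view of the dishes barely changed. The pot's patch changed slightly more, which I put down to the arm's shadow, since the pot shows at the same pixel as before.
- **Disagreements:**
  - The top and scene cameras gave positions 4–10 mm off the wrist camera. I used the wrist camera because it matched the fingertips.
  - In the last check the large cup's end agreed along the prong but sat about 7 px (roughly 5 mm) off sideways. I took this as slack between the cups and did not confirm it with a second measurement.

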